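# Pry up a plate-station deck and shim its front corner

## Task

The heavy aluminium deck of the plate station sits too low at the front. With the pry bar over the blue fulcrum block, lever the deck's front edge well up (its stiff hinge holds it there), slip the green shim onto the landing shelf and under the deck up to the stop, and push the deck down until it rests on the shim. Leave the pry bar lying flat on the bench clear of the station, let go of everything, and do not disturb the white spare shim, the brown bottle or the tip box.

Things in the scene. Friction and masses are not known exactly. Their poses are not given: they have to be found in the camera images.
- base: Steel base plate of the station, bolted down: x 0 to 290, y -125 to 125 mm, 12 mm thick. x points level from the deck's front edge into the station, z up; origin on the bench under the middle of the front edge. Open between base plate and deck, save for the landing shelf. At the rear (x over 130 mm) a column with a swing arm, 190 mm high.
- deck (a joint): Deck angle, rad: 0 down, grows as the front rises, up to 0.14; starts at 0 to 0.015. Stiff hinge: it stays where left. Raising takes about 30 N at the edge (10 N on the bar's handle), pushing down 2 to 8 N. From 0.06 the green shim passes; resting on it, fully in, it reads 0.039.
- deck_edge (a point): Middle of the deck's lower front edge, moves with it; axes as the base when down. Deck: aluminium, 200 mm deep, 240 wide, 25 thick, 45 mm above the bench when down, hinged along y at its rear lower edge (base x 200, z 45). Two white microplates fixed on it reach 62 mm above its underside; its front 65 mm are bare.
- shim_seat (a point): Where the shim's nose belongs: on the flat top of the steel landing shelf, mid-width, at the foot of the stop wall (6 mm high), under the deck; base x 47, y 50, z 37 mm. The shelf, 60 wide, spans base x -48 to 47 mm, so it sticks out 48 mm in front of the deck. Axes as the base.
- fulcrum: Blue fulcrum block, bolted down, 40 (x) by 44 (y) mm, with a round steel ridge (radius 8 mm, along y) on top, crest 55 mm above the bench. Origin: centre of its underside; axes as the base. It stands 41 to 49 mm in front of the deck edge; the bar goes over it along x, nose down, and under the deck.
- ridge (a point): Middle of the crest of the fulcrum's ridge, 55 mm above the bench. Axes as the base.
- bar: Pry bar, 300 mm long, about 0.4 kg, lying on the bench; x runs to the blade tip, z up. Origin: on the underside of the handle, near the centre of mass. Orange handle x -100 to 70 mm, 20 wide, 28 tall; flat steel blade x 70 to 200 mm, 22 wide, 6 thick, mid-plane 14 mm above the handle's underside.
- bar_tip (a point): End of the pry bar's blade, middle of its thickness (bar x 200, z 14 mm). Axes as the bar.
- shim: Green plastic shim, 0.12 kg, on the bench. Origin: on its underside where foot meets grip; x points to the nose, z up. Foot: x 0 to 55 mm, 40 wide, 14 thick. Grip: x -60 to 0 mm, 16 wide, 30 tall. Fully in, the foot lies flat on the landing shelf, nose against the stop, and the grip sticks out in front.
- shim_nose (a point): Lower front end of the green shim's foot, mid-width (shim x 55, z 0 mm). Axes as the shim.
- spare: White spare shim, same shape but its foot is only 10 mm thick: not the one to use, leave it alone. Origin and axes as the green shim's. It and the green one may swap places.
- flask: Brown bottle, 60 mm diameter, 130 tall, standing on the bench; origin at the centre of its underside. Leave alone.
- tipbox: Blue and white pipette tip box, 85 by 125 mm, 65 tall; origin at the centre of its underside. Leave alone.
Not all that is in view belongs to the job. What is meant by the fulcrum is not red, and is the smaller of those in its own colour. There is more than one size of the shim; the one meant has the size given above.

How it is judged:
On the way, in this order (a step that is already met when the one before it is completed fails the run):
1. the held pry bar, bearing on the fulcrum block, has levered the deck up to at least 0.05 rad (value of joint deck above 0.05 rad and contact force between bar and deck above 2 N and contact force between bar and fulcrum above 2 N and contact force between the fingers and bar above 1 N), for 0.1 s.
2. the green shim's nose is at least 25 mm under the deck, over the landing shelf (x of shim_nose in the frame of base above 0.025 m and y of shim_nose in the frame of shim_seat between -0.02 and 0.02 m), for 0.1 s.
At the end, for the whole second after the job is handed in: green shim flat on the shelf, nose within 10 mm of the stop, 15 mm of mid-shelf, 0.2 rad of straight; deck bears on it with over 1 N (joint 0.030 to 0.046); bar flat on the bench (handle and tip under 32 and 22 mm high), touching no part of the station; all still (x of shim_nose in the frame of shim_seat above -0.01 m and y of shim_nose in the frame of shim_seat between -0.015 and 0.015 m and z of shim_nose in the frame of shim_seat between -0.003 and 0.003 m and angle between shim's own z axis and vertical below 0.06 rad and angle between the x axis of shim and the x axis of base, either way round below 0.2 rad and contact force between deck and shim above 1 N and value of joint deck between 0.03 and 0.046 rad and height (world z) of bar below 0.032 m and height (world z) of bar_tip below 0.022 m and contact force between bar and fulcrum below 0.1 N and contact force between bar and base below 0.1 N and contact force between bar and deck below 0.1 N and linear speed of each of bar, shim below 0.02 m/s).
It fails at once if the white spare shim, the bottle or the tip box is moved more than 30 mm (distance of any of spare, flask, tipbox from where it was at the start of the episode above 0.03 m).
It fails at once if the bottle is tipped over (angle between flask's own z axis and vertical above 0.5 rad).
It also fails if it takes over 67 s, if anything falls off the work surface, if the arm or the gripper's body presses on something with over 40 N, if the wrist force passes 120 N, or if a joint passes its speed limit or range.

## Robot

A 6-joint arm with a two-finger parallel gripper is mounted at the origin on the work surface. World frame = base frame: x ahead of the robot, y to its left, z up, the work surface at z = 0. Lengths are in m, angles in rad, forces in N, time in s.
With the tool pointing down it reaches from about 0.35 to 0.975 m from the base axis. Payload 17.4 kg.
Tool frame: the origin (TCP) lies midway between the tips of the shut fingers; the grasp point (between the pads) lies 19 mm behind it; y points along the fingers, x is the direction in which the jaws open and shut, and the axes are right-handed (so a half turn about y gives the same grasp; the last joint's range is limited). The gripper opens to 85 mm and grips with 20 to 120 N. Pads are 22 mm wide; open, the fingers measure 114 mm over their backs; the gripper's body (76 mm by 85 mm) begins 54 mm behind the grasp point. The pads swing forward as they close: fully open they stand 13 mm farther back than shut.
Start: joints at [1.268, 0.116, 1.442, -0, 1.584, -0.038], TCP at [0.177, 0.651, 0.231] pointing down, gripper open.
Joint ranges: [-2.83, 2.83], [-0.83, 2.19], [0.07, 2.5], [-1.14, 4.28], [0.01, 3], [-2.97, 2.97]. Speed limits (rad/s): [1.89, 1.89, 2.22, 3.14, 3.14, 3.14].

## Interface

Orientations are given as a 3x3 rotation matrix whose columns are the frame's x, y, z axes.
In Python, from bench import state, imaging, bot gives the robot as it stands.
- The arm moves only by the shell command python3 -m pendant 'ROWS'. ROWS is JSON, one flat list of numbers, 5 for each row, row after row: the shift along the world's x, y, z in cm, then the turn about the world's z in rad, then the finger opening in cm, from 0 to 8.54. A call has 1 to 10 rows; each row is the pose to reach, as a shift and turn from the pose measured when the call began; what a row does not reach only later rows make up. A row lasts 1/8 s, in which the tool goes at most 62.5 mm and 10.7 degrees, less where a joint would pass 70% of its speed; a pose out of reach is approached as far as the arm can. A call with a gripper value outside its range is refused whole. The fingers move at their own pace and stop on an object; the grip force is fixed at half the most. Time passes only in rows, so rows that repeat a pose let the fingers close. It gives the time, the measured TCP pose, the force and the opening at its end, in the units of the state.
- state(): the state, without advancing time (a new reading comes with each control period).
- imaging.capture(name): name is "side" or "top"; returns a dict with "img" (480x640x3 uint8, blue, green, red), "intrinsics" (3x3 intrinsics, pixels), "xyz" and "attitude" of the camera in the world. Camera axes: x right, y down, z forward; pixel columns grow to the right and rows downward; lengths in m; the calibration is good to about 2 mm. A picture is of the moment at which its call begins. There is no depth.
- bot.sign_off(): hands the job in, once; it reports no verdict.
The state is a dict: "time": time; "joint_pos": joint angles; "qvel": joint speeds; "tau": joint torques, N m; "tool_pos": TCP position; "tool_rot": TCP orientation; "ft_force": force on the tool from outside, world axes, zero at the start; "moment": the same for the moment, N m; "grip_width": finger opening in m.
Only numpy, scipy, OpenCV 4.12 (cv2) and the standard library are available. Lean on these libraries where they do the work, as an engineer would, in place of code of your own. Each camera call takes 0.05 s, during which the arm holds its last target.

## Working session

There is one attempt and no reset: what is moved stays moved. The work goes in short steps, Python scripts to look and compute and a shell command to move; the robot and the scene stay as the last step left them, time stands still between calls to the robot, and variables do not carry over. Pictures are saved under pics/ and viewed, and the job is handed in when it is done.

```bash
ls; mkdir -p pics
python3 - <<'E'
from bench import state, imaging, bot
import cv2
print(state())
for n in ("side","top"):
    c=imaging.capture(n); cv2.imwrite(f"pics/{n}0.png",c["img"]); print(n,c["intrinsics"],c["xyz"],c["attitude"])
E
```

```text
pics
{'time': 0.0, 'joint_pos': array([ 1.26818490e+00,  1.16535045e-01,  1.44230533e+00, -7.25419560e-06,
        1.58397279e+00, -3.77960600e-02]), 'qvel': array([-0.00171714,  0.00034781, -0.00033387,  0.00047536, -0.00014482,
       -0.001265  ]), 'tau': array([ 6.88262255e-03, -7.31970906e+01, -6.32499647e+01,  3.36218818e-04,
        6.36306766e-03, -1.00134523e-05]), 'tool_pos': array([0.17661905, 0.65128367, 0.2305042 ]), 'tool_rot': array([[ 2.61730946e-01, -3.56806834e-04, -9.65140811e-01],
       [ 9.65140106e-01, -1.16721915e-03,  2.61731186e-01],
       [-1.21991831e-03, -9.99999255e-01,  3.88712128e-05]]), 'ft_force': array([-0.1145991 , -0.48041595, -0.48634717]), 'moment': array([ 0.04556176,  0.00329867, -0.01229158]), 'grip_width': 0.08571200403941887}
side [[572.68336632   0.         322.1554078 ]
 [  0.         572.68336632 244.02429398]
 [  0.           0.           1.        ]] [ 0.07673529 -0.950929    0.72717426] [[ 0.89537449 -0.23860207  0.37599679]
 [-0.44463787 -0.43250973  0.78436758]
 [-0.02452946 -0.86948513 -0.49334969]]
top [[437.04231855   0.         321.40090425]
 [  0.         437.04231855 243.34077031]
 [  0.           0.           1.        ]] [0.41079204 0.08527075 1.03574522] [[-0.01149964 -0.98609241  0.16579962]
 [-0.99944082  0.01654124  0.0290591 ]
 [-0.03139749 -0.16537273 -0.98573123]]
```

View pics/side0.png

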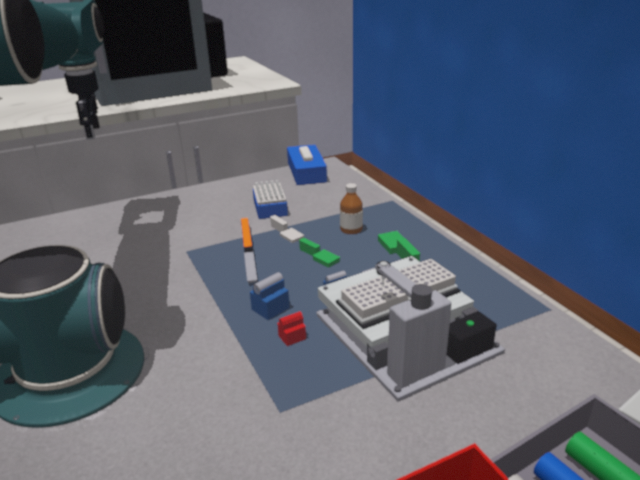

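View pics/top0.png

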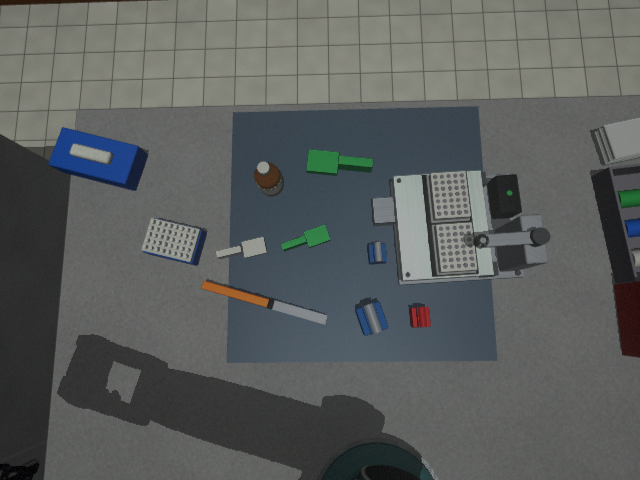

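Candidates (top view):
- **Fulcrums:** blue at (377,252), larger blue at (372,317), red at (420,317). I take the smaller blue one at (377,252), just in front of the deck.
- **Shims:** green at (307,238), larger green at (340,162), white spare at (242,248). I take the green at (307,238), since it measures about 48 px, which is about 115 mm.

I'll confirm both in enlarged crops.

```bash
cat > h.py <<'E'
import numpy as np, cv2
from bench import state, imaging, bot
def load(n):
    return imaging.capture(n)
def ray(c,uv):
    K=np.array(c["intrinsics"]);R=np.array(c["attitude"]);d=R@np.linalg.solve(K,[uv[0],uv[1],1.]);return np.array(c["xyz"],float),d
def onz(c,uv,z):
    o,d=ray(c,uv);return o+d*(z-o[2])/d[2]
def tri(c1,u1,c2,u2):
    o1,d1=ray(c1,u1);o2,d2=ray(c2,u2);d1/=np.linalg.norm(d1);d2/=np.linalg.norm(d2)
    A=np.stack([d1,-d2],1);s,_,_,_=np.linalg.lstsq(A,o2-o1,rcond=None)
    p=o1+d1*s[0];q=o2+d2*s[1];return (p+q)/2,np.linalg.norm(p-q)
def proj(c,p):
    K=np.array(c["intrinsics"]);R=np.array(c["attitude"]);x=K@(R.T@(np.array(p)-c["xyz"]));return x[:2]/x[2]
E
python3 - <<'E'
from h import *
import pickle
t=load("top");s=load("side");pickle.dump((t,s),open("c0.pkl","wb"))
def crop(im,x0,y0,w,h,k,f): cv2.imwrite(f,cv2.resize(im[y0:y0+h,x0:x0+w],None,fx=k,fy=k,interpolation=cv2.INTER_CUBIC))
crop(t["img"],350,160,200,150,4,"pics/t1.png")
crop(t["img"],195,140,200,150,4,"pics/t2.png")
crop(s["img"],230,200,200,150,4,"pics/s1.png")
crop(s["img"],310,240,200,150,4,"pics/s2.png")
E
```

```text
(no output)
```

View pics/t1.png

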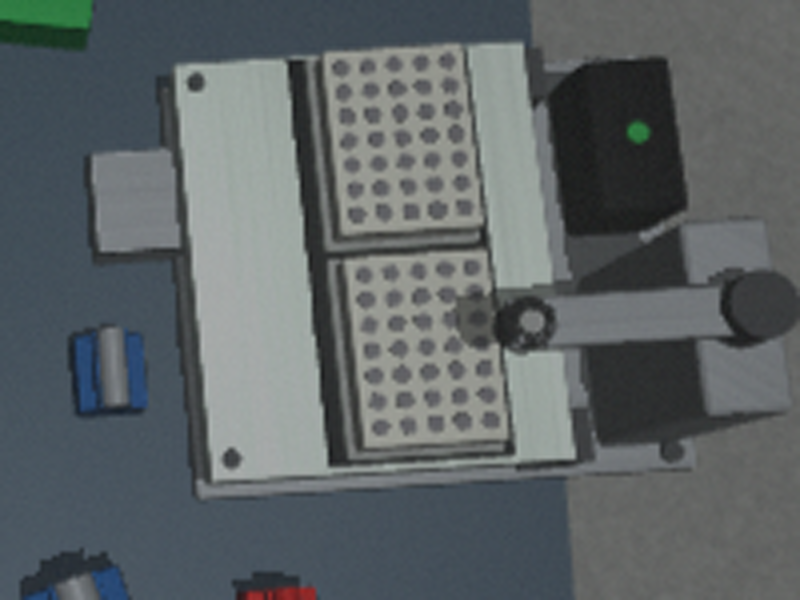

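View pics/t2.png

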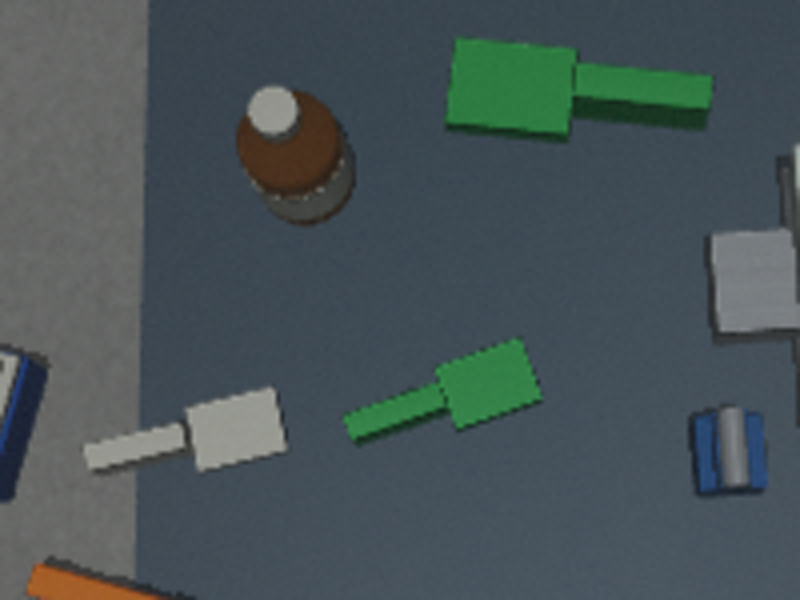

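View pics/s1.png

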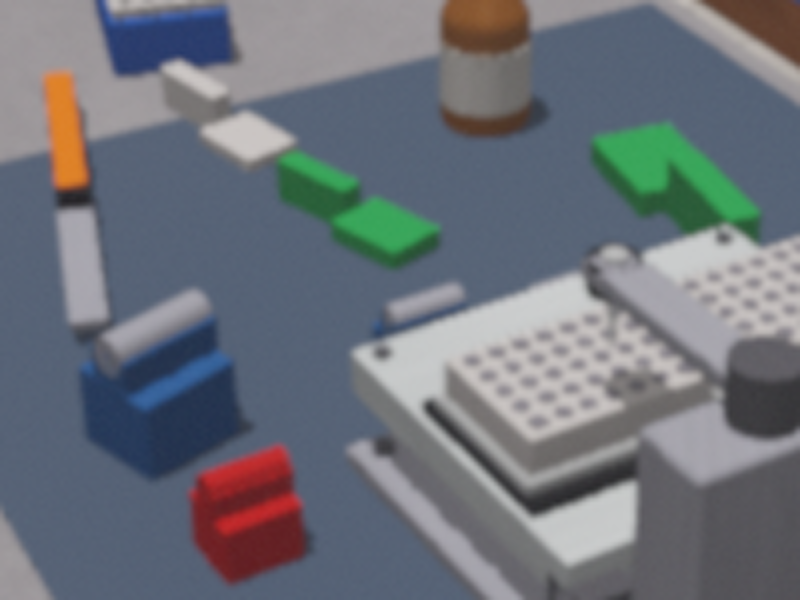

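View pics/s2.png

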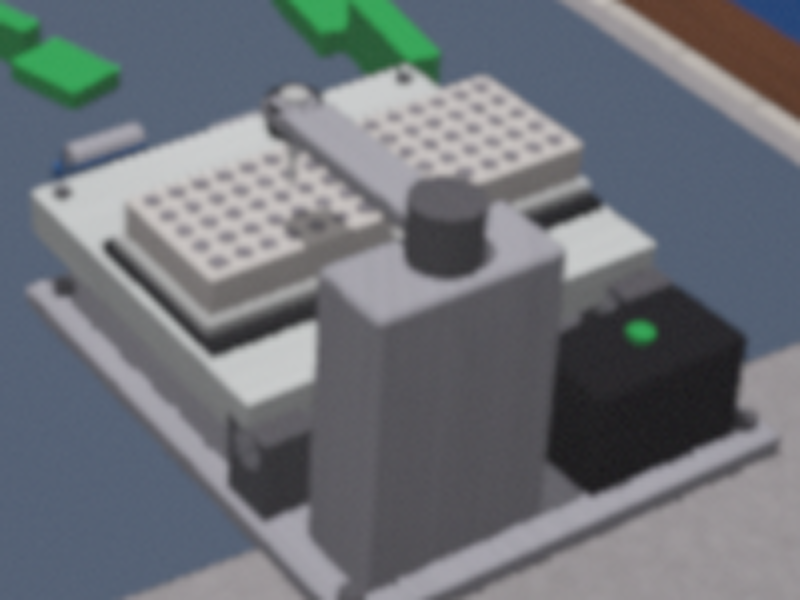

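The crops confirm both choices. The small blue block with the steel ridge sits just in front of the deck at top (378,251). The green shim at (307,238) matches the spare in size, while the one at (340,162) is clearly bigger. Next I measure.

Run:
```python
from h import *
import pickle
t,s=pickle.load(open("c0.pkl","rb"))
print("deck front corners tri", [ (np.round(p,4),round(e,4)) for p,e in [tri(t,(403,280.5),s,(318,287.5))]])
# deck corners on z=.07
P={k:onz(t,v,.071) for k,v in dict(FL=(393.8,176.5),FR=(403.,280.5),RL=(481,170.8),RR=(494,275)).items()}
for k,v in P.items(): print(k,np.round(v,4), np.round(proj(s,v),1))
print("w",np.linalg.norm(P["FL"]-P["FR"]),"depth",np.linalg.norm(P["FL"]-P["RL"]),np.linalg.norm(P["FR"]-P["RR"]))
y=P["FL"]-P["FR"]; print("yaw y->x dir", np.arctan2(-y[0]*-1 if 0 else -y[0],y[1]), np.arctan2(*(P["RL"]-P["FL"])[1::-1]),np.arctan2(*(P["RR"]-P["FR"])[1::-1]))
for a,b in [((377.4,242),(345.5,273)),((379,260.5),(328,277))]: 
    p,e=tri(t,a,s,b); print("ridge",np.round(p,4),round(e,4), np.round(onz(t,a,.055),4))
for uv in [(373,198.3),(374.5,222.8)]: print("shelf",np.round(onz(t,uv,.037),4))
for nm,c in (("t",t),("s",s)):
    hsv=cv2.cvtColor(c["img"],cv2.COLOR_BGR2HSV)
    for col,lo,hi in (("green",(45,120,50),(80,255,255)),("greenbright",(45,120,115),(80,255,255)),("orange",(5,150,90),(20,255,255))):
        m=cv2.inRange(hsv,lo,hi);n,l,st,ce=cv2.connectedComponentsWithStats(m)
        for i in range(1,n):
            if st[i][4]>50:
                pts=np.argwhere(l==i)[:,::-1].astype(np.float32); print(nm,col,st[i],np.round(ce[i],1),[np.round(q,1).tolist() for q in cv2.boxPoints(cv2.minAreaRect(pts))])
```

```text
deck front corners tri [(array([ 0.4882, -0.0649,  0.0708]), np.float64(0.0018))]
FL [ 0.7252 -0.0536  0.071 ] [411.2 256.5]
FR [ 0.4874 -0.0645  0.071 ] [317.1 287.5]
RL [ 0.7344 -0.2516  0.071 ] [472.6 300.9]
RR [ 0.4966 -0.2628  0.071 ] [370.4 340.9]
w 0.2380993460938806 depth 0.19822159420152588 0.19850789887305503
yaw y->x dir -1.5250851123306377 -1.52446762017489 -1.5242949278817461
ridge [ 0.579  -0.014   0.0497] 0.003 [ 0.5767 -0.0129  0.055 ]
ridge [ 0.5356 -0.0157  0.0538] 0.0023 [ 0.5344 -0.0151  0.055 ]
shelf [ 0.6841 -0.0078  0.037 ]
shelf [ 0.6252 -0.0095  0.037 ]
t green [ 306  149   67   26 1158] [335.  162.4] [[305.6000061035156, 171.8000030517578], [308.20001220703125, 148.60000610351562], [373.1000061035156, 155.8000030517578], [370.5, 179.10000610351562]]
t green [618 189  22  19 328] [629.6 197.7] [[617.7999877929688, 191.0], [638.9000244140625, 188.5], [640.9000244140625, 204.8000030517578], [619.7000122070312, 207.3000030517578]]
t green [281 224  49  27 584] [308.7 237.9] [[279.1000061035156, 239.89999389648438], [324.70001220703125, 223.60000610351562], [330.
[... 1732 characters left out ...]
156]]
s greenbright [ 568  432   72   48 1300] [601.1 458. ] [[566.2999877929688, 444.0], [577.2999877929688, 429.20001220703125], [640.7000122070312, 476.79998779296875], [629.5999755859375, 491.5]]
s orange [342 194  19  14 187] [350.7 201.3] [[342.0, 194.0], [360.0, 194.0], [360.0, 207.0], [342.0, 207.0]]
s orange [242 219  10  28 197] [246.  233.2] [[240.1999969482422, 219.3000030517578], [247.60000610351562, 218.1999969482422], [251.5, 245.8000030517578], [244.10000610351562, 246.8000030517578]]
s orange [607 329  33  21  88] [623.2 339.2] [[606.5999755859375, 331.3999938964844], [608.5, 328.1000061035156], [640.2999877929688, 346.79998779296875], [638.2999877929688, 350.1000061035156]]
```

Run:
```python
from h import *
import pickle
t,s=pickle.load(open("c0.pkl","rb"))
def crop(im,x0,y0,w,h,k,f): cv2.imwrite(f,cv2.resize(im[y0:y0+h,x0:x0+w],None,fx=k,fy=k,interpolation=cv2.INTER_CUBIC))
crop(t["img"],190,265,150,70,5,"pics/t3.png")
a=onz(t,(202.3,284.1),.028);b=onz(t,(267.5,302.8),.028);print("handle tail, front",a,b,np.linalg.norm(a-b))
hd=(b-a)[:2]/np.linalg.norm((b-a)[:2]);print("bar dir",hd,np.arctan2(hd[1],hd[0]),"origin",a[:2]+hd*.1)
# height check: tail and tip in side
p,e=tri(t,(202.3,284.1),s,(244,219));print("tail tri",p,e)
# shim
hsv=cv2.cvtColor(t["img"],cv2.COLOR_BGR2HSV);m=cv2.inRange(hsv,(45,120,50),(80,255,255));
n,l,st,ce=cv2.connectedComponentsWithStats(m);i=l[238,315]
pts=np.argwhere(l==i)[:,::-1].astype(float)
print("grip pixels end",pts[pts[:,0].argmin()])
for k,v in dict(tail=(282.3,247.6),gj=(305.5,238.4)).items(): print(k,onz(t,v,.030))
for k,v in dict(n1=(325,225.2),n2=(330,239.7),f1=(304.3,232.5),f2=(309.5,246)).items(): print(k,onz(t,v,.014), onz(t,v,.014)[:2])
```

```text
handle tail, front [0.48893559 0.3928592  0.028     ] [0.44396441 0.24036373 0.028     ] 0.15898829357711483
bar dir [-0.28285845 -0.95916166] -1.8575692859440225 origin [0.46064974 0.29694304]
tail tri [0.48879145 0.39450296 0.02316221] 0.001090833007145587
grip pixels end [281. 243.]
tail [0.57139766 0.20646411 0.03      ]
gj [0.59231366 0.15203399 0.03      ]
n1 [0.62642223 0.10628949 0.014     ] [0.62642223 0.10628949]
n2 [0.59106838 0.09487299 0.014     ] [0.59106838 0.09487299]
f1 [0.60954393 0.15588371 0.014     ] [0.60954393 0.15588371]
f2 [0.57672912 0.14369654 0.014     ] [0.57672912 0.14369654]
```

View pics/t3.png

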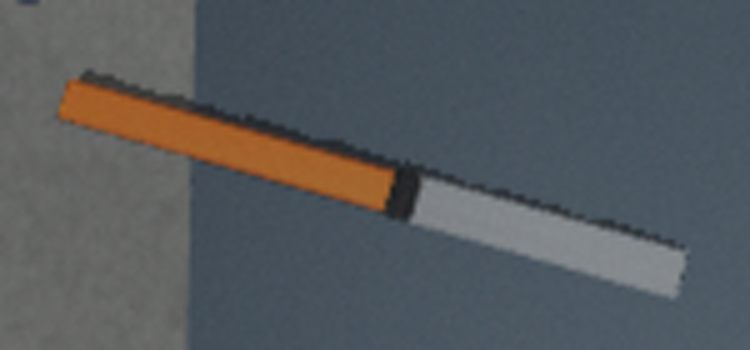

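```bash
python3 -m pendant '[15,-15,0,-0.8,8.5, 29.8,-30.6,0,-1.593,8.5, 29.8,-30.6,0,-1.593,8.5, 29.8,-30.6,0,-1.593,8.5, 29.8,-30.6,0,-1.593,8.5, 29.8,-30.6,0,-1.593,8.5, 29.8,-30.6,0,-1.593,8.5, 29.8,-30.6,-5,-1.593,8.5, 29.8,-30.6,-10,-1.593,8.5, 29.8,-30.6,-10,-1.593,8.5]'; python3 -c "
from h import *
s=state();print(s['tool_rot'],s['joint_pos'])"
```

```text
time: 1.45
tool_pos: [0.4732, 0.3442, 0.1274]
tool_rot: [[0.959, -0.006, 0.283], [-0.283, -0.003, 0.959], [-0.005, -1.0, -0.005]]
ft_force: [0.1, 0.1, 1.6]
grip_width: 0.0851
[[ 0.95918008 -0.00589092  0.28273464]
 [-0.28275631 -0.00322852  0.95918635]
 [-0.00473768 -0.99997744 -0.00476242]] [ 5.85034268e-01 -2.73790952e-02  1.75961945e+00  5.68328794e-04
  1.41604647e+00  8.71603291e-01]
```

```bash
python3 -m pendant '[0.1,0.1,-6,0,8.5, 0.1,0.1,-11,0,8.5, 0.1,0.1,-12.4,0,8.5, 0.1,0.1,-12.4,0,8.5, 0.1,0.1,-12.4,0,1.5, 0.1,0.1,-12.4,0,1.5, 0.1,0.1,-12.4,0,1.5, 0.1,0.1,-12.4,0,1.5, 0.1,0.1,-12.4,0,1.5]'
```

```text
time: 2.58
tool_pos: [0.4746, 0.3455, 0.0042]
tool_rot: [[0.959, -0.005, 0.283], [-0.283, -0.003, 0.959], [-0.004, -1.0, -0.004]]
ft_force: [0.1, -0.7, 6.4]
grip_width: 0.0188
```

```bash
python3 -m pendant '[0,0,3,0,1.5, 0,0,6,0,1.5, 0,0,9,0,1.5, 0,0,12,0,1.5, 0,0,12,0,1.5,0,0,12,0,1.5]'
python3 - <<'E'
from h import *
s=load("side");cv2.imwrite("pics/s3.png",cv2.resize(s["img"][130:330,180:430],None,fx=3,fy=3,interpolation=cv2.INTER_CUBIC))
E
```

```text
time: 3.32
tool_pos: [0.4741, 0.3451, 0.1225]
tool_rot: [[0.959, -0.007, 0.283], [-0.283, -0.004, 0.959], [-0.005, -1.0, -0.005]]
ft_force: [-0.2, -1.0, -4.8]
grip_width: 0.019
```

View pics/s3.png

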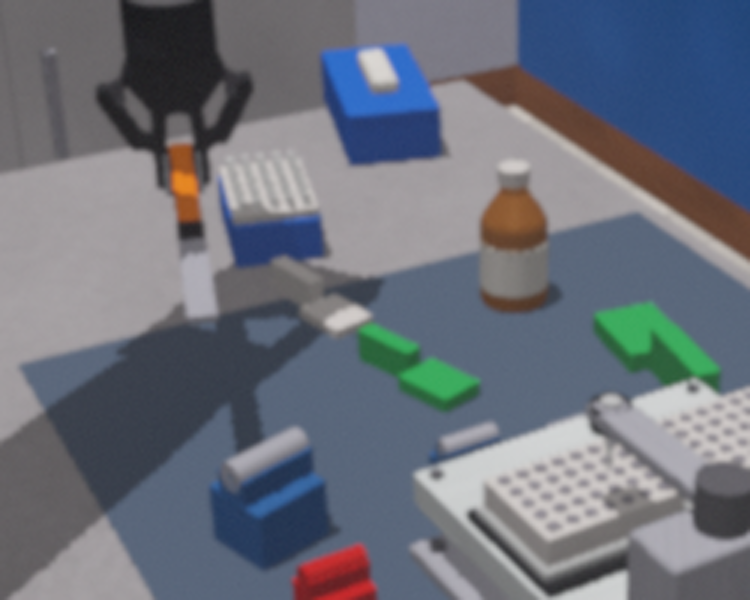

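```bash
cat >> h.py <<'E'
def onvert(c,uv,p,d):
    n=np.array([-d[1],d[0],0.]);o,r=ray(c,uv);return o+r*(n@(np.array([p[0],p[1],0])-o))/(n@r)
E
python3 - <<'E'
from h import *
s=load("side");t=load("top")
cv2.imwrite("pics/s4.png",cv2.resize(s["img"][165:245,210:280],None,fx=8,fy=7,interpolation=cv2.INTER_CUBIC))
cv2.imwrite("pics/t4.png",cv2.resize(t["img"][230:350,190:350],None,fx=5,fy=5,interpolation=cv2.INTER_CUBIC))
p=[.4741,.3451];d=[-.2829,-.9592]
for uv in [(247.3,234.5),(244,210)]:
    q=onvert(s,uv,p,d);print(q,(q[:2]-p)@d)
E
```

```text
[0.39916633 0.09103008 0.14384557] 0.26490260159503487
[0.43963055 0.22822797 0.13357125] 0.1218550573966094
```

View pics/s4.png

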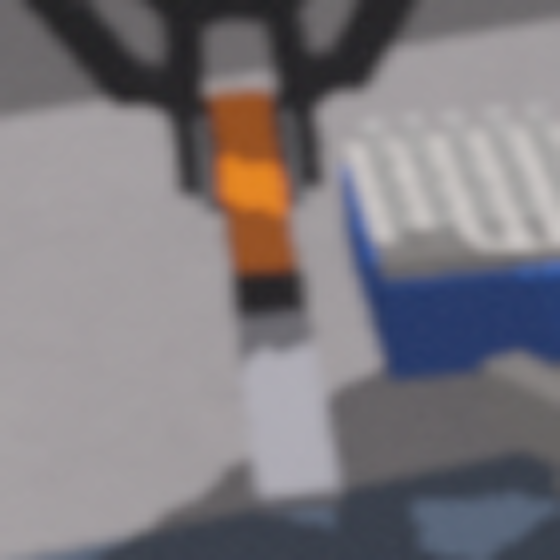

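View pics/t4.png

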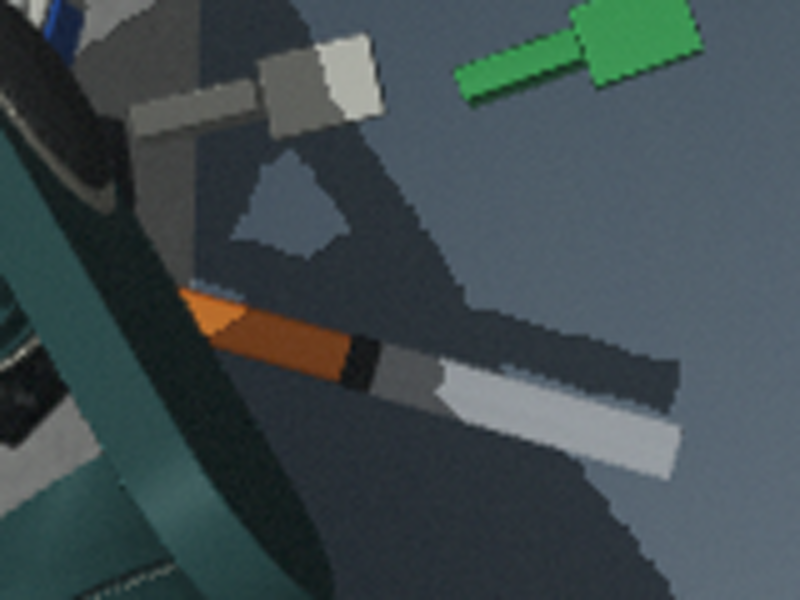

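```bash
cat >> h.py <<'E'
O=np.array([.606,-.059]);X=np.array([.0461,-.9989]);Y=np.array([.9989,.0461])
def W(x,y): return O+x*X+y*Y
def S(p): q=np.array(p)[:2]-O; return np.array([q@X,q@Y])
E
python3 - <<'E'
from h import *
import pickle
t,s=pickle.load(open("c0.pkl","rb"))
t2=load("top");s2=load("side")
for n,uv,z in [("big blue L",(356,303),.0),("big blue R",(388,329),0),("bigblue tl",(357,306),.05),("spare tail",(217,254),.03),("spare nose",(265,240),.0),("flask",(270,183),0),("box br",(203,262),0),("box tr",(207,230),.0),("red",(412,307),0)]:
    p=onz(t,uv,z);print(n,np.round(p[:2],3),np.round(S(p),3))
print(tri(t2,(325,320.6),s2,(247.1,235.9)))
print(W(-.29,-.09)-state()['tool_pos'][:2],W(-.2,-.09)-state()['tool_pos'][:2])
E
```

```text
big blue L [0.442 0.036] [-0.103 -0.16 ]
big blue R [ 0.381 -0.036] [-0.033 -0.224]
bigblue tl [0.434 0.037] [-0.103 -0.168]
spare tail [0.559 0.36 ] [-0.421 -0.028]
spare nose [0.595 0.252] [-0.311  0.004]
flask [0.738 0.241] [-0.294  0.146]
box br [0.544 0.402] [-0.463 -0.04 ]
box tr [0.623 0.394] [-0.452  0.038]
red [ 0.431 -0.094] [ 0.027 -0.176]
(array([0.40313976, 0.10641079, 0.13197171]), np.float64(3.3733980398223065e-05))
[ 0.02840173 -0.11873541] [ 0.03255073 -0.20863641]
```

```bash
python3 -m pendant '[2.8,-6,0,0.17,1.5, 2.84,-11.87,0,0.333,1.5, 2.84,-11.87,0,0.333,1.5, 2.84,-11.87,-4,0.333,1.5, 2.84,-11.87,-8,0.333,1.5, 2.84,-11.87,-9.6,0.333,1.5, 2.84,-11.87,-9.6,0.333,1.5, 2.84,-11.87,-9.6,0.333,1.5]'
python3 - <<'E'
from h import *
s=load("side");cv2.imwrite("pics/s5.png",cv2.resize(s["img"][180:330,210:410],None,fx=4,fy=4,interpolation=cv2.INTER_CUBIC))
t=load("top");cv2.imwrite("pics/t5.png",cv2.resize(t["img"][180:330,230:430],None,fx=4,fy=4,interpolation=cv2.INTER_CUBIC))
E
```

```text
time: 4.58
tool_pos: [0.5035, 0.2271, 0.0288]
tool_rot: [[0.999, -0.003, -0.046], [0.046, -0.005, 0.999], [-0.003, -1.0, -0.004]]
ft_force: [-0.1, 0.1, -4.3]
grip_width: 0.019
```

View pics/s5.png

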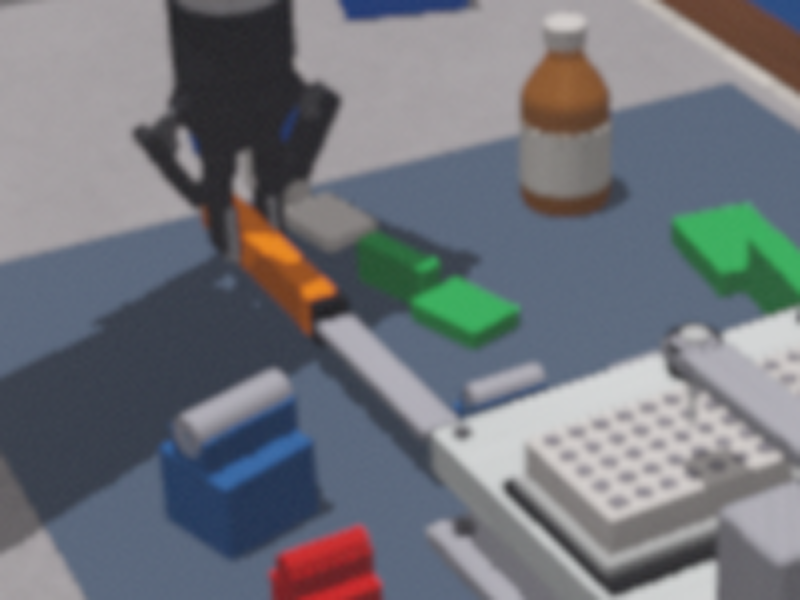

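View pics/t5.png

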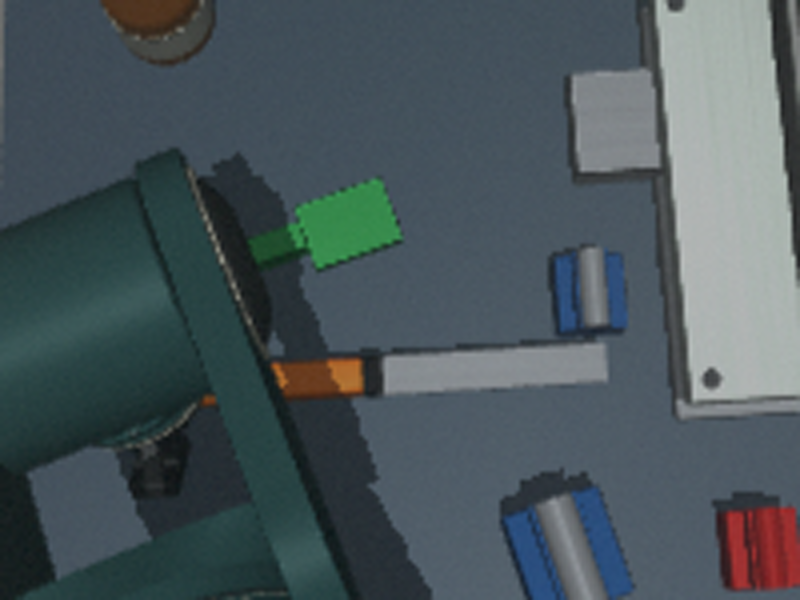

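```bash
python3 -m pendant '[0,0,-0.4,0,1.5, 0.15,-3,-0.4,0,1.5, 0.3,-6,-0.4,0,1.5, 0.4,-9,-0.4,0,1.5, 0.4,-9,-0.4,0,1.5]'
```

```text
time: 5.3
tool_pos: [0.5077, 0.1355, 0.0251]
tool_rot: [[0.999, -0.002, -0.045], [0.045, -0.005, 0.999], [-0.002, -1.0, -0.005]]
ft_force: [-0.0, 0.6, -4.0]
grip_width: 0.0188
```

```bash
python3 -m pendant '[0,0,0.4,0,1.5, 0,0,0.9,0,1.5, 0,-0.05,1.6,0,1.5, 0,-0.15,2.3,0,1.5, 0,-0.15,2.9,0,1.5, 0,-0.15,2.9,0,1.5]'
python3 - <<'E'
from h import *
s=load("side");cv2.imwrite("pics/s6.png",cv2.resize(s["img"][180:330,210:410],None,fx=4,fy=4,interpolation=cv2.INTER_CUBIC))
E
```

```text
time: 6.05
tool_pos: [0.5079, 0.1341, 0.0546]
tool_rot: [[0.999, -0.001, -0.045], [0.045, -0.005, 0.999], [-0.001, -1.0, -0.004]]
ft_force: [0.3, -0.0, -5.2]
grip_width: 0.0191
```

View pics/s6.png

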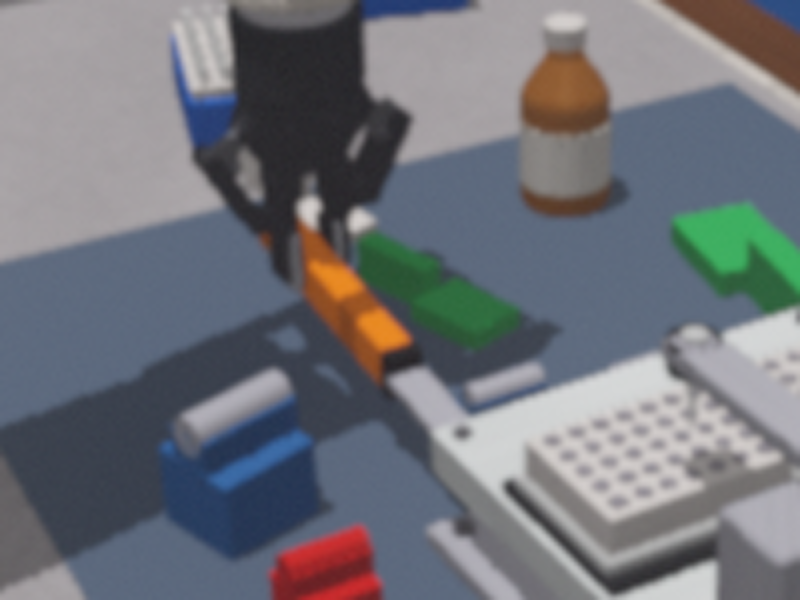

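```bash
python3 -m pendant '[0,-0.2,1,0,1.5, 0,-0.4,2,0,1.5, 0,-0.75,3,0,1.5, 0,-1.1,4,0,1.5, 0.1,-1.4,5,0,1.5, 0.1,-1.9,6,0,1.5, 0.1,-2.3,6.8,0,1.5, 0.1,-2.3,6.9,0,1.5]'
python3 - <<'E'
from h import *
s=load("side");cv2.imwrite("pics/s7.png",cv2.resize(s["img"][160:310,210:410],None,fx=4,fy=4,interpolation=cv2.INTER_CUBIC))
E
```

```text
time: 7.1
tool_pos: [0.509, 0.1106, 0.1239]
tool_rot: [[0.999, -0.001, -0.044], [0.044, -0.005, 0.999], [-0.001, -1.0, -0.005]]
ft_force: [-0.2, 0.3, -5.9]
grip_width: 0.0191
```

View pics/s7.png

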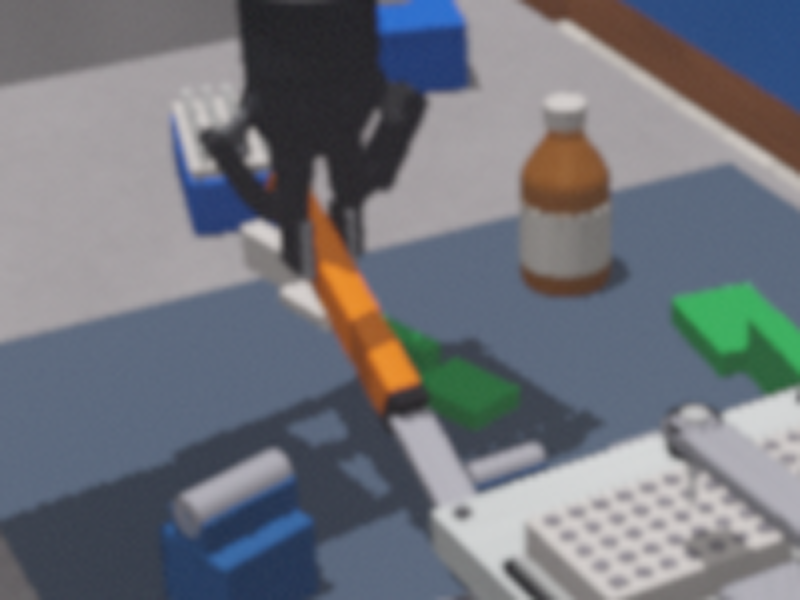

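```bash
python3 -m pendant '[-0.1,3,1.2,0,1.5, -0.28,6,2.45,0,1.5, -0.4,9,3.7,0,1.5, -0.4,9,5,0,1.5, -0.4,9,7,0,1.5, 3.65,9.2,7,0,1.5, 3.65,9.2,7,0,1.5, 3.65,9.2,7,0,1.5]'
python3 - <<'E'
from h import *
s=load("side");cv2.imwrite("pics/s8.png",cv2.resize(s["img"][130:280,210:410],None,fx=4,fy=4,interpolation=cv2.INTER_CUBIC))
t=load("top");cv2.imwrite("pics/t8.png",cv2.resize(t["img"][180:330,230:430],None,fx=4,fy=4,interpolation=cv2.INTER_CUBIC))
E
```

```text
time: 8.15
tool_pos: [0.5453, 0.2022, 0.1937]
tool_rot: [[0.999, -0.002, -0.043], [0.043, -0.005, 0.999], [-0.002, -1.0, -0.005]]
ft_force: [-0.4, -0.4, -5.1]
grip_width: 0.0184
```

View pics/s8.png

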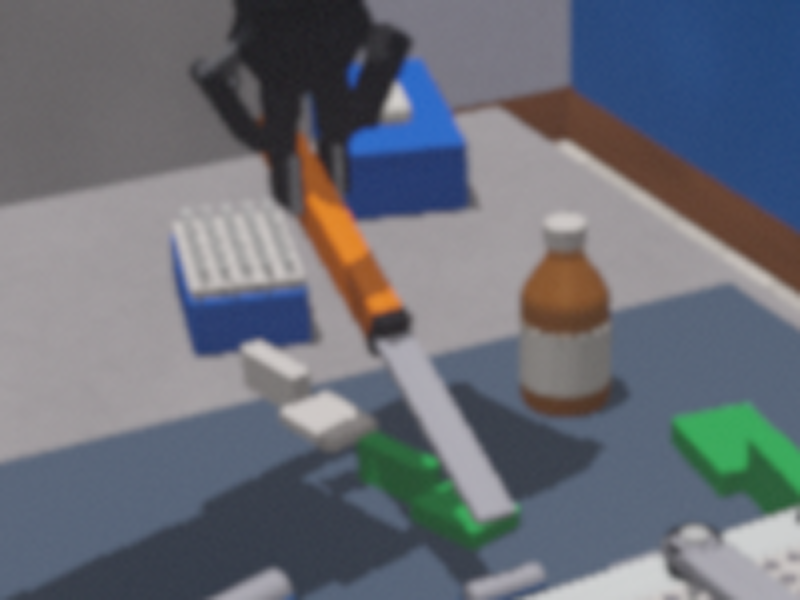

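View pics/t8.png

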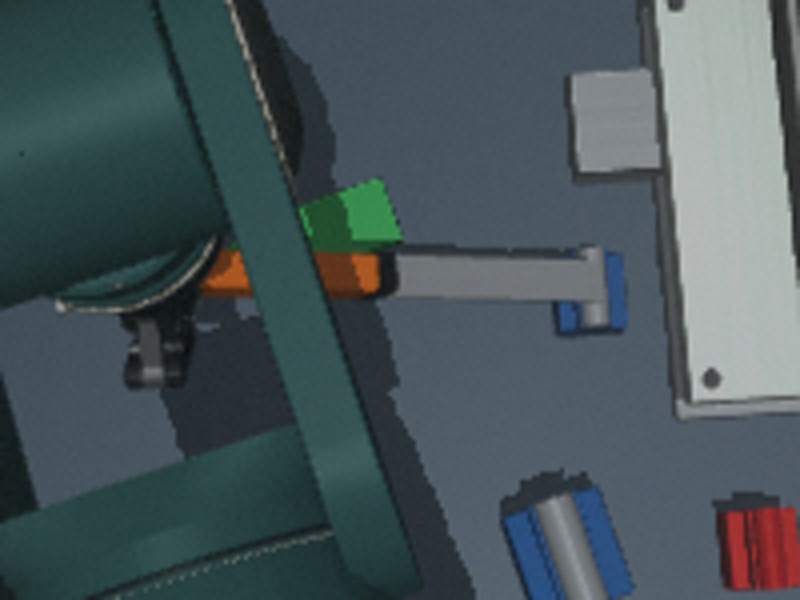

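Run:
```python
from h import *
s=load("side");t=load("top")
p=state()['tool_pos'];d=np.array([.0435,-.999])
print(S(p))
for uv in [(332.2,260.2),(338.5,258.5),(335.2,259.5),(307,211)]:
    q=onvert(s,uv,p,d);print(q,S(q),(q[:2]-p[:2])@d, np.round(proj(t,q),1))
cv2.imwrite("pics/t8b.png",cv2.resize(t["img"][230:270,350:400],None,fx=14,fy=14,interpolation=cv2.INTER_CUBIC))
cv2.imwrite("pics/s8b.png",cv2.resize(s["img"][200:270,290:350],None,fx=10,fy=8,interpolation=cv2.INTER_CUBIC))
```

```text
[-0.26417488 -0.04879358]
[ 0.5540418  -0.00322359  0.08449608] [-0.05811033 -0.04932975] 0.20606182582669064 [374.6 250. ]
[ 0.55523317 -0.03058397  0.10288674] [-0.03072512 -0.04940101] 0.2334466762258665 [388.1 248. ]
[ 0.5546161  -0.01641271  0.09308875] [-0.04490924 -0.0493641 ] 0.21926274322099631 [381. 249.]
[0.5491667  0.10873569 0.15601339] [-0.1701712  -0.04903817] 0.09400244070432119 [322.7 248. ]
```

View pics/t8b.png

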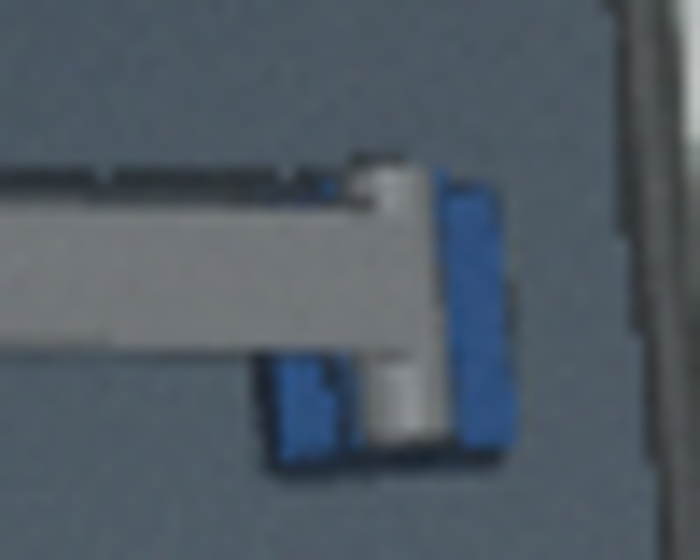

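View pics/s8b.png

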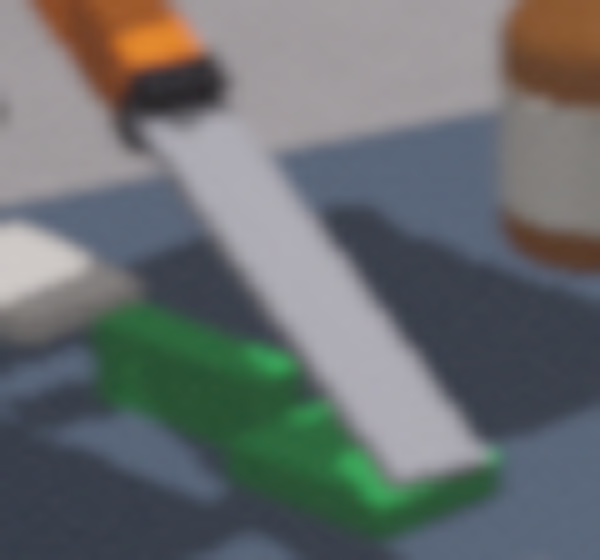

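```bash
python3 -m pendant '[0,0,-1.5,0,1.5, 0,0,-3,0,1.5, 0,0,-3,0,1.5, 0.1,-2.36,-4.25,0,1.5, 0.1,-2.36,-4.25,0,1.5]'
python3 - <<'E'
from h import *
s=load("side");cv2.imwrite("pics/s9.png",cv2.resize(s["img"][180:300,270:430],None,fx=5,fy=5,interpolation=cv2.INTER_CUBIC))
E
```

```text
time: 8.98
tool_pos: [0.5458, 0.1781, 0.1506]
tool_rot: [[0.999, -0.002, -0.043], [0.043, -0.005, 0.999], [-0.002, -1.0, -0.005]]
ft_force: [-0.4, 0.1, -4.2]
grip_width: 0.0189
```

View pics/s9.png

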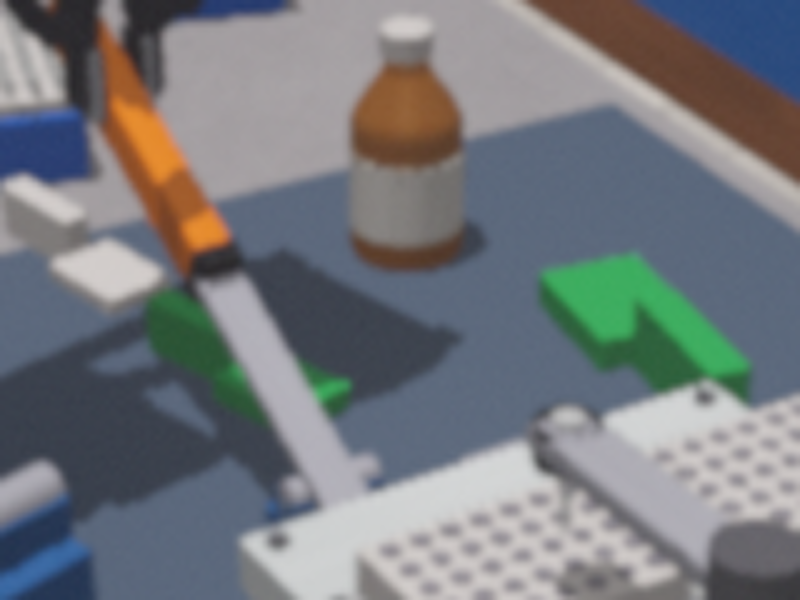

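```bash
python3 -m pendant '[0.1,-1.6,-0.75,0,1.5, 0.15,-3.2,-1.6,0,1.5, 0.2,-4.7,-2.35,0,1.5, 0.2,-4.7,-2.35,0,1.5]'
python3 - <<'E'
from h import *
print(S(state()['tool_pos']))
s=load("side");cv2.imwrite("pics/s10.png",cv2.resize(s["img"][180:300,270:430],None,fx=5,fy=5,interpolation=cv2.INTER_CUBIC))
t=load("top");cv2.imwrite("pics/t10.png",cv2.resize(t["img"][180:330,230:430],None,fx=4,fy=4,interpolation=cv2.INTER_CUBIC))
E
```

```text
time: 9.52
tool_pos: [0.5478, 0.1304, 0.1269]
tool_rot: [[0.999, -0.002, -0.042], [0.042, -0.005, 0.999], [-0.003, -1.0, -0.005]]
ft_force: [0.8, -0.4, -3.7]
grip_width: 0.0191
[-0.19189853 -0.04941097]
```

View pics/s10.png

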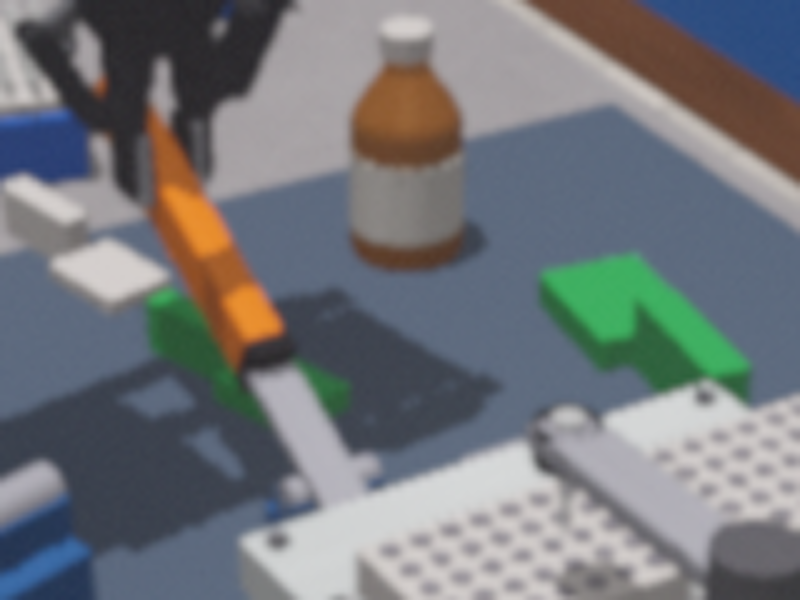

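View pics/t10.png

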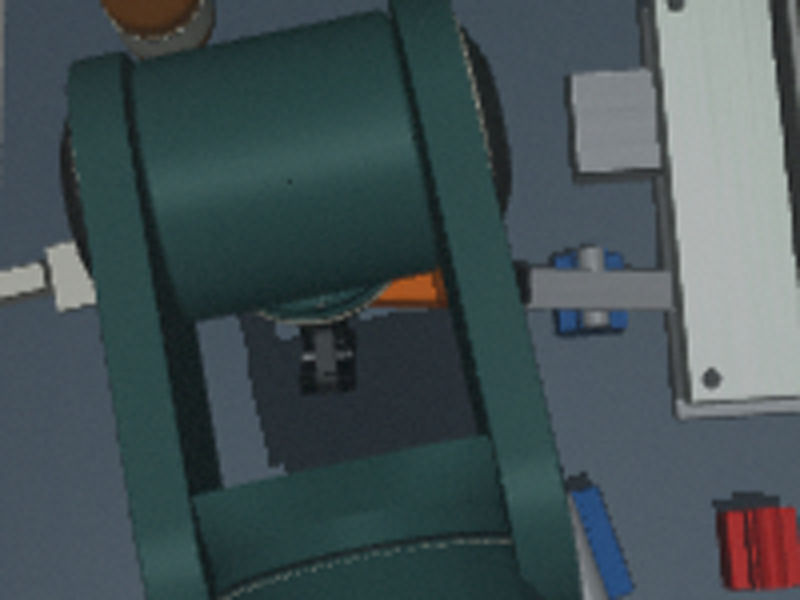

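```bash
python3 -m pendant '[0,0.6,-1,0,1.5, 0,1.2,-2.04,0,1.5, -0.05,1.6,-3,0,1.5, -0.1,1.95,-3.8,0,1.5, -0.1,2.2,-4.5,0,1.5, -0.1,2.2,-4.5,0,1.5]'
```

```text
time: 10.38
tool_pos: [0.5474, 0.154, 0.0827]
tool_rot: [[0.999, -0.0, -0.043], [0.043, -0.005, 0.999], [-0.0, -1.0, -0.005]]
ft_force: [0.5, -4.1, 5.3]
grip_width: 0.0187
```

```bash
python3 -m pendant '[0,0.2,-0.7,0,1.5, 0,0.35,-1.4,0,1.5, 0,0.45,-2.1,0,1.5, 0,0.5,-2.7,0,1.5, 0,0.5,-2.8,0,1.5, 0,0.5,-2.8,0,1.5]'
python3 - <<'E'
from h import *
print(S(state()['tool_pos']))
s=load("side");cv2.imwrite("pics/s11.png",cv2.resize(s["img"][220:370,290:490],None,fx=4,fy=4,interpolation=cv2.INTER_CUBIC))
E
```

```text
time: 11.12
tool_pos: [0.5478, 0.1601, 0.0556]
tool_rot: [[0.999, 0.001, -0.044], [0.044, -0.004, 0.999], [0.001, -1.0, -0.004]]
ft_force: [-3.0, 1.4, 12.3]
grip_width: 0.0188
[-0.22154815 -0.0479906 ]
```

View pics/s11.png

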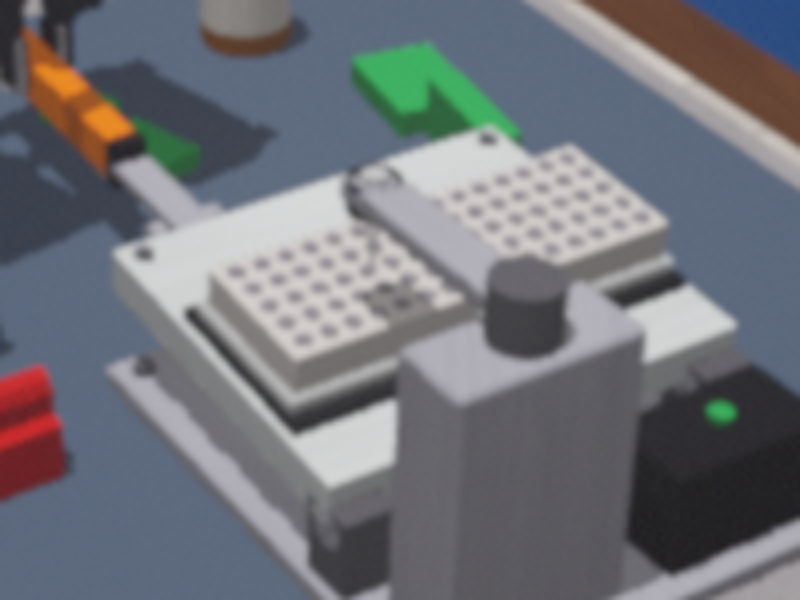

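```bash
cat >> h.py <<'E'
def deckz(s,uv,uvr):
    # front-right and front-left top corner heights from side view: solve along vertical line above corner (shifts back as it tilts)
    for y,u in ((-.12,uv),(.12,uvr)):
        best=min(np.linspace(-.01,.15,641),key=lambda a: np.linalg.norm(proj(s,corner(a,y))-u))
        print("deck angle",best,"res",np.round(proj(s,corner(best,y))-u,2))
def corner(a,y):
    x=.2-.2*np.cos(a)+.025*-np.sin(a)*-1; z=.045+.2*np.sin(a)+.025*np.cos(a)
    return np.array([*W(x,y),z])
E
python3 - <<'E'
from h import *
import pickle
t0,s0=pickle.load(open("c0.pkl","rb"))
s=load("side");pickle.dump(s,open("c11.pkl","wb"))
for n,c in (("a",s0),("b",s)):
    cv2.imwrite(f"pics/fr_{n}.png",cv2.resize(c["img"][270:300,305:335],None,fx=16,fy=16,interpolation=cv2.INTER_CUBIC))
    cv2.imwrite(f"pics/fl_{n}.png",cv2.resize(c["img"][240:270,395:425],None,fx=16,fy=16,interpolation=cv2.INTER_CUBIC))
a=[cv2.imread(f"pics/f{k}_{n}.png") for k in "rl" for n in "ab"]
m=np.vstack([np.hstack(a[:2]),np.hstack(a[2:])]);cv2.imwrite("pics/cmp.png",cv2.resize(m,(600,600)))
for a in (0,.01,.05,.06,.07,.08,.09): print(a,np.round(proj(s,corner(a,-.12)),1),np.round(proj(s,corner(a,.12)),1))
E
```

```text
0 [316.6 288.1] [411.4 256.8]
0.01 [316.6 287.4] [411.5 256.1]
0.05 [316.8 284.4] [412.1 253.2]
0.06 [316.8 283.7] [412.2 252.5]
0.07 [316.9 283. ] [412.4 251.8]
0.08 [317.  282.2] [412.5 251.1]
0.09 [317.  281.5] [412.7 250.4]
```

View pics/cmp.png

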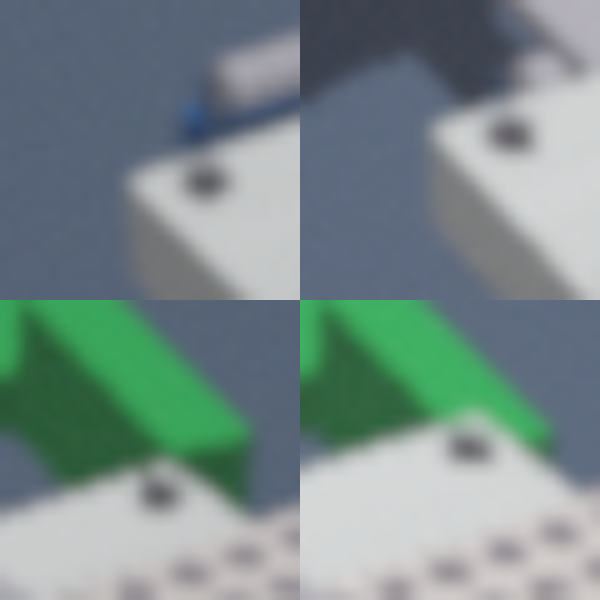

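```bash
python3 -m pendant '[0,0,-0.5,0,1.5, 0,0.05,-0.9,0,1.5, 0,0.05,-0.9,0,1.5]'
python3 - <<'E'
from h import *
s=load("side")
cv2.imwrite("pics/cmp2.png",np.hstack([cv2.resize(s["img"][270:300,305:335],None,fx=10,fy=10,interpolation=cv2.INTER_CUBIC),cv2.resize(s["img"][240:270,395:425],None,fx=10,fy=10,interpolation=cv2.INTER_CUBIC)]))
E
```

```text
time: 11.6
tool_pos: [0.5483, 0.1612, 0.0473]
tool_rot: [[0.999, 0.003, -0.045], [0.045, -0.003, 0.999], [0.002, -1.0, -0.004]]
ft_force: [-2.8, -2.5, 12.3]
grip_width: 0.0186
```

View pics/cmp2.png

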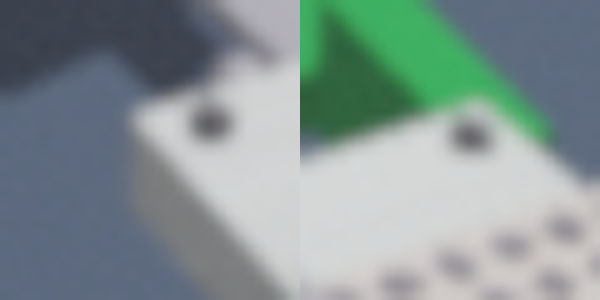

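```bash
python3 -m pendant '[0,0,0.5,0,1.5, 0,1.5,0.6,0,1.5, -0.1,3.5,0.7,0,1.5, -0.25,6,1.8,0,1.5, -0.5,11,4,0,1.5, -0.5,13,7,0,1.5, -0.5,13,7,0,1.5]'
python3 - <<'E'
from h import *
s=load("side");cv2.imwrite("pics/s12.png",cv2.resize(s["img"][150:350,200:460],None,fx=3,fy=3,interpolation=cv2.INTER_CUBIC))
E
```

```text
time: 12.52
tool_pos: [0.5436, 0.2941, 0.1193]
tool_rot: [[0.999, 0.005, -0.047], [0.047, -0.002, 0.999], [0.005, -1.0, -0.002]]
ft_force: [0.2, -0.3, -4.9]
grip_width: 0.019
```

View pics/s12.png

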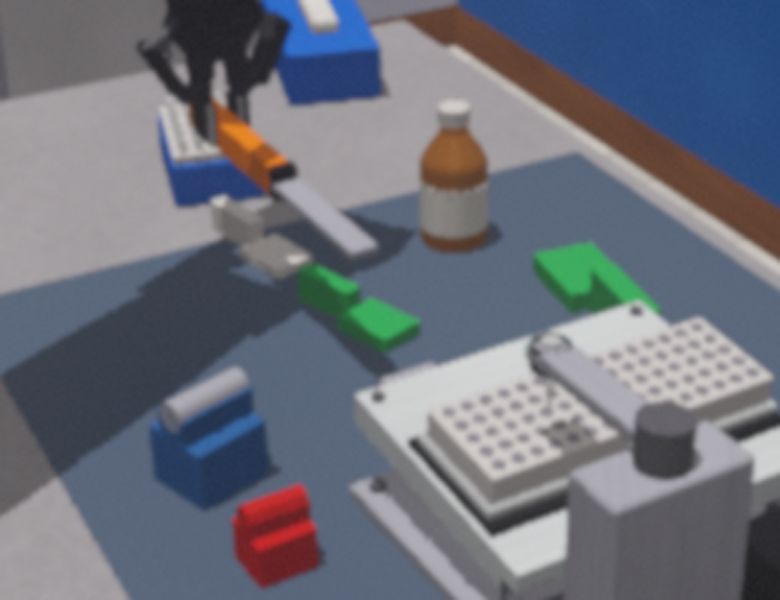

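```bash
python3 -m pendant '[-3.5,2.5,0,-0.17,1.5, -7,5,0,-0.333,1.5, -7,5,0,-0.333,1.5, -7,5,-5,-0.333,1.5, -7,5,-9,-0.333,1.5, -7,5,-10.5,-0.333,1.5, -7,5,-11.2,-0.333,1.5, -7,5,-11.6,-0.333,1.5, -7,5,-11.6,-0.333,1.5]'
```

```text
time: 13.7
tool_pos: [0.4738, 0.3426, 0.0045]
tool_rot: [[0.959, 0.003, 0.283], [-0.283, -0.004, 0.959], [0.004, -1.0, -0.003]]
ft_force: [-12.1, -11.0, 18.4]
grip_width: 0.0187
```

```bash
python3 -m pendant '[0,0,0.1,0,1.5, 0,0,0,0,4, 0,0,0,0,5, 0,0,0,0,5, 0,0,5,0,5, 0,0,11,0,5, 0,0,16,0,5, 0,0,16,0,5]'
python3 - <<'E'
from h import *
s=load("side");cv2.imwrite("pics/s13.png",cv2.resize(s["img"][150:350,200:460],None,fx=3,fy=3,interpolation=cv2.INTER_CUBIC))
t=load("top");cv2.imwrite("pics/t13.png",t["img"])
E
```

```text
time: 14.7
tool_pos: [0.4751, 0.3435, 0.1692]
tool_rot: [[0.959, 0.009, 0.283], [-0.283, -0.0, 0.959], [0.009, -1.0, 0.002]]
ft_force: [-0.0, 0.3, -1.0]
grip_width: 0.0501
```

View pics/s13.png

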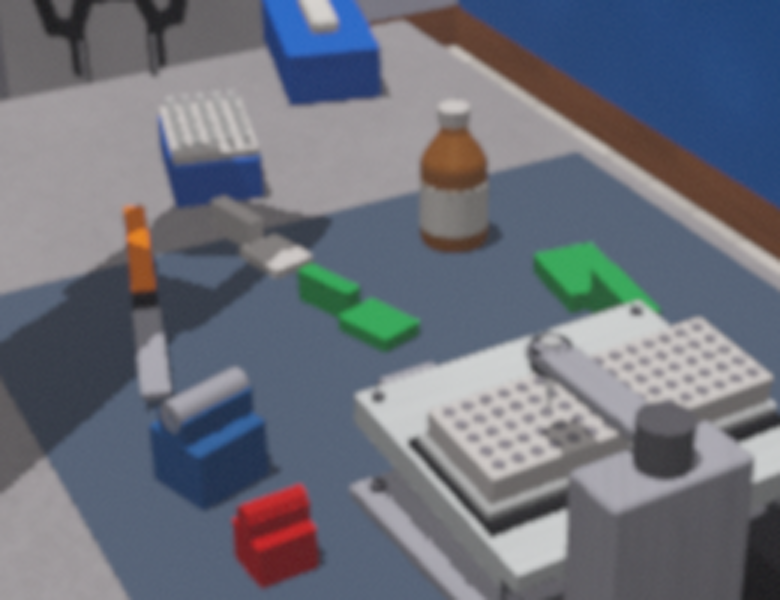

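View pics/t13.png

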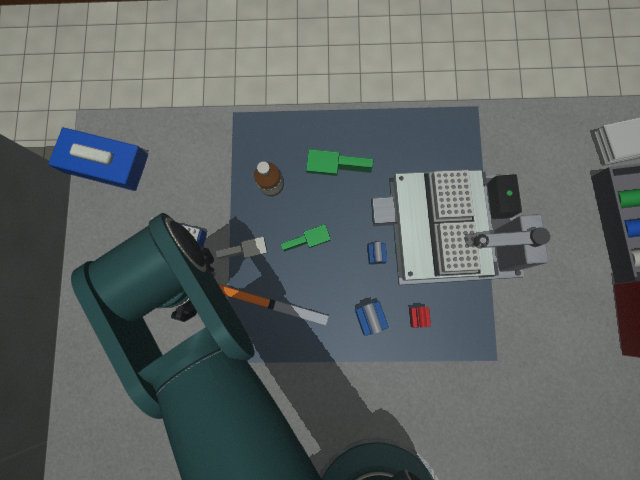

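Run:
```python
from h import *
t=load("top");s=load("side")
cv2.imwrite("pics/t14.png",cv2.resize(t["img"][215:265,270:340],None,fx=11,fy=11,interpolation=cv2.INTER_CUBIC))
cv2.imwrite("pics/s14.png",cv2.resize(s["img"][230:275,290:350],None,fx=12,fy=12,interpolation=cv2.INTER_CUBIC))
```

```text
(no output)
```

View pics/t14.png

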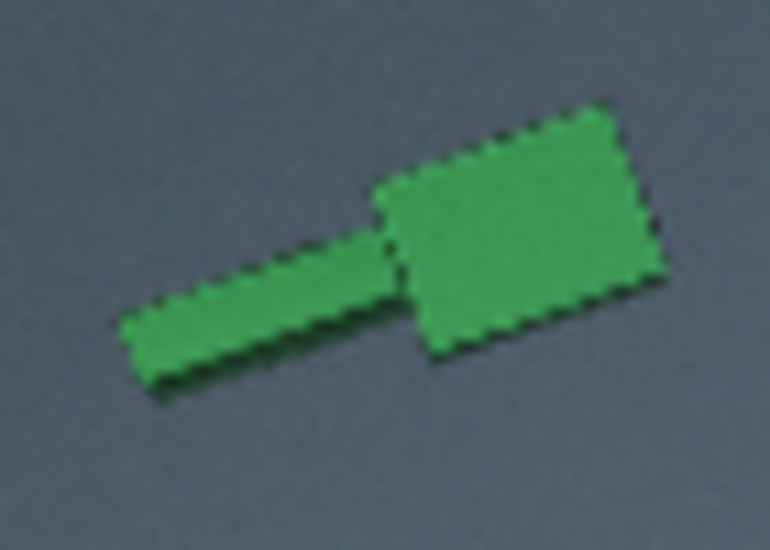

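View pics/s14.png

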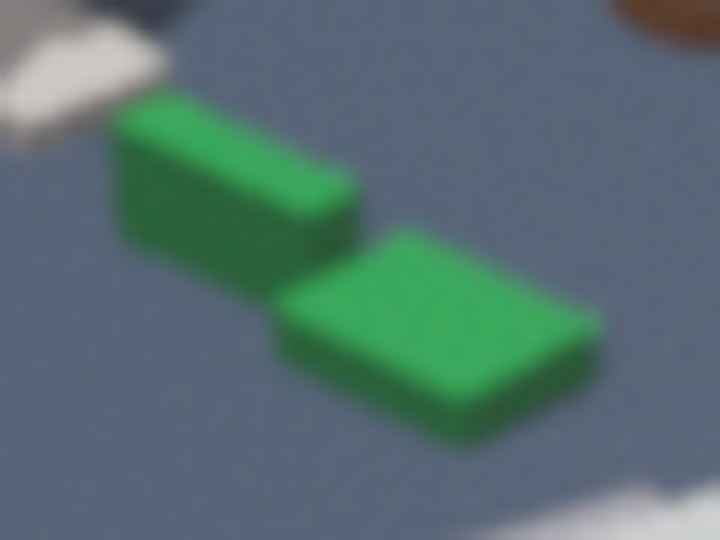

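Run:
```python
from h import *
t=load("top");s=load("side")
print("grip top",tri(t,(306.8,241.8),s,(315.8,248.2)),"foot top",tri(t,(330.7,239.7),s,(328.3,263.2)))
A,B,C,D=[onz(t,u,.014)[:2] for u in [(304.1,232.3),(325,224.1),(330.7,239.7),(309.5,247.5)]]
g0,g1=[onz(t,u,.03)[:2] for u in [(282.2,247.3),(305.6,239.1)]]
f=lambda v:np.arctan2(v[1],v[0])
print("sizes",np.linalg.norm(B-A),np.linalg.norm(C-D),np.linalg.norm(B-C),np.linalg.norm(A-D),np.linalg.norm(g1-g0))
print("angles",f(B-A),f(C-D),f(B-C)-np.pi/2,f(A-D)-np.pi/2,f(g1-g0),"nose",(B+C)/2,"rear",(A+D)/2,"grip",g0,g1, "long",f((B+C)/2-g0))
print(state()['tool_pos'],f(state()['tool_rot'][:2,0]))
```

```text
grip top (array([0.58533466, 0.14880095, 0.02862354]), np.float64(0.0019165315739204816)) foot top (array([0.59148228, 0.09305465, 0.01395911]), np.float64(0.0009133719202654853))
sizes 0.053609373515190996 0.05359165912110062 0.040237491203323754 0.03901333116921389 0.057936600984311526
angles -1.2071706819369874 -1.2300080587859166 -1.240684866070242 -1.2409241505888362 -1.2451860739233525 nose [0.61007253 0.0997335 ] rear [0.59158306 0.15004036] grip [0.5721116 0.206701 ] [0.59064477 0.15180864] long -1.2297781880560423
[0.47339242 0.34233808 0.16303693] -0.28657102703192683
```

```bash
python3 -m pendant '[5,-7.6,0,0.3,5, 10.46,-15.2,-2,0.625,5, 10.46,-15.2,-6,0.625,5, 10.46,-15.2,-6,0.625,5, 10.46,-15.2,-10,0.625,5, 10.46,-15.2,-10,0.625,5]'
python3 - <<'E'
from h import *
s=load("side");cv2.imwrite("pics/s15.png",cv2.resize(s["img"][150:300,230:430],None,fx=4,fy=4,interpolation=cv2.INTER_CUBIC))
print(state()['tool_pos'],np.arctan2(*state()['tool_rot'][1::-1,0]))
E
```

```text
time: 15.75
tool_pos: [0.5762, 0.1896, 0.0595]
tool_rot: [[0.943, -0.002, -0.331], [0.331, -0.005, 0.943], [-0.003, -1.0, -0.004]]
ft_force: [-0.1, 0.2, 0.6]
grip_width: 0.0498
[0.57721837 0.19011573 0.0619293 ] 0.33820008408382696
```

View pics/s15.png

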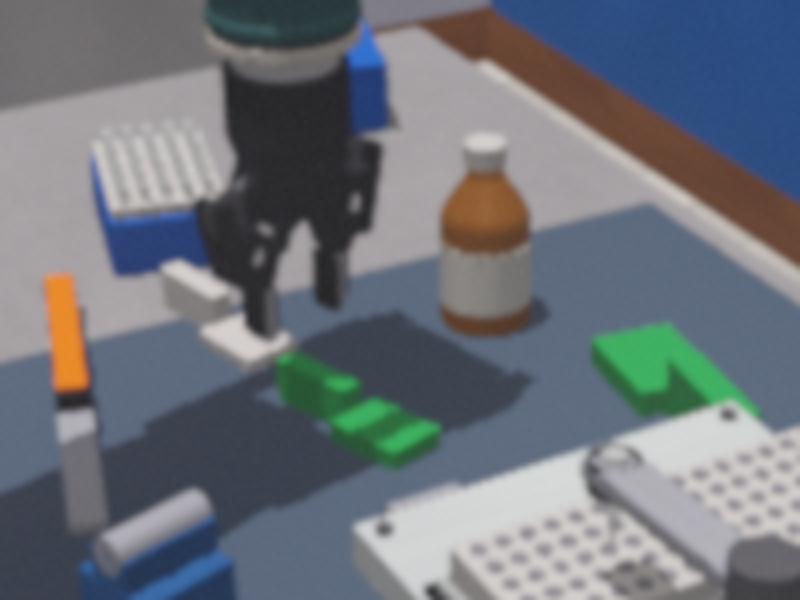

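```bash
python3 -m pendant '[0.08,0,-3,0,5, 0.08,0,-5.2,0,5, 0.08,0,-5.7,0,5, 0.08,0,-5.7,0,5, 0.08,0,-5.7,0,1, 0.08,0,-5.7,0,1, 0.08,0,-5.7,0,1, 0.08,0,-5.7,0,1, 0.08,0,-5.7,0,1]'
```

```text
time: 16.92
tool_pos: [0.5787, 0.1904, 0.006]
tool_rot: [[0.943, 0.003, -0.332], [0.332, -0.004, 0.943], [0.002, -1.0, -0.004]]
ft_force: [-0.1, 0.8, 6.0]
grip_width: 0.0148
```

```bash
python3 -m pendant '[0,0,3,0,1, 0,0,6,0,1, 0,0,8,0,1, 0,0,8,0,1]'
python3 - <<'E'
from h import *
s=load("side");cv2.imwrite("pics/s16.png",cv2.resize(s["img"][150:300,230:430],None,fx=4,fy=4,interpolation=cv2.INTER_CUBIC))
t=load("top");cv2.imwrite("pics/t16.png",cv2.resize(t["img"][180:280,260:390],None,fx=6,fy=6,interpolation=cv2.INTER_CUBIC))
print(state()['tool_pos'],np.arctan2(*state()['tool_rot'][1::-1,0]))
E
```

```text
time: 17.42
tool_pos: [0.5793, 0.1905, 0.0874]
tool_rot: [[0.943, 0.005, -0.332], [0.332, -0.003, 0.943], [0.004, -1.0, -0.005]]
ft_force: [0.0, 0.3, -0.6]
grip_width: 0.0148
[0.57830536 0.19021078 0.08503687] 0.33812330117978384
```

View pics/s16.png

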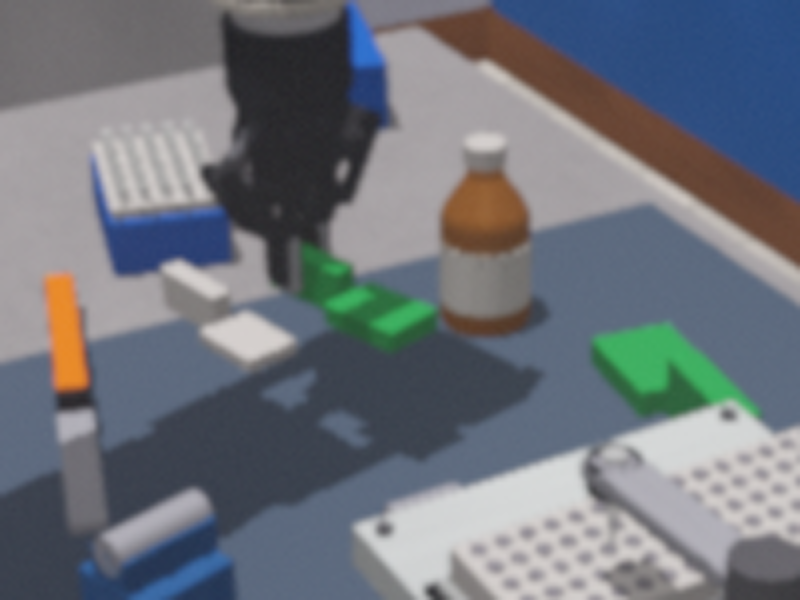

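View pics/t16.png

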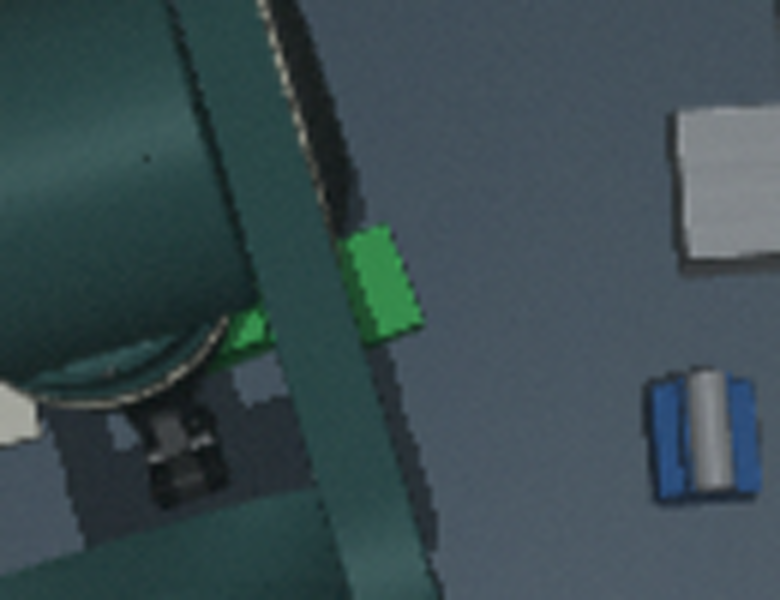

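Run:
```python
from h import *
t=load("top");s=load("side")
cv2.imwrite("pics/s17.png",cv2.resize(s["img"][205:245,295:345],None,fx=15,fy=15,interpolation=cv2.INTER_CUBIC))
print(tri(t,(330.3,234.2),s,(327,234)))
for u in [(324.2,217.5),(330.3,234.2)]: print(onz(t,u,.093))
print(state()['tool_pos'],W(-.12,.05),W(-.05,.05))
```

```text
(array([0.58977007, 0.09310156, 0.09358268]), np.float64(0.0010639427329079076))
[0.62715467 0.10620876 0.093     ]
[0.58937308 0.09329145 0.093     ]
[0.5781147  0.19016685 0.0845688 ] [0.650413 0.063173] [ 0.65364 -0.00675]
```

View pics/s17.png

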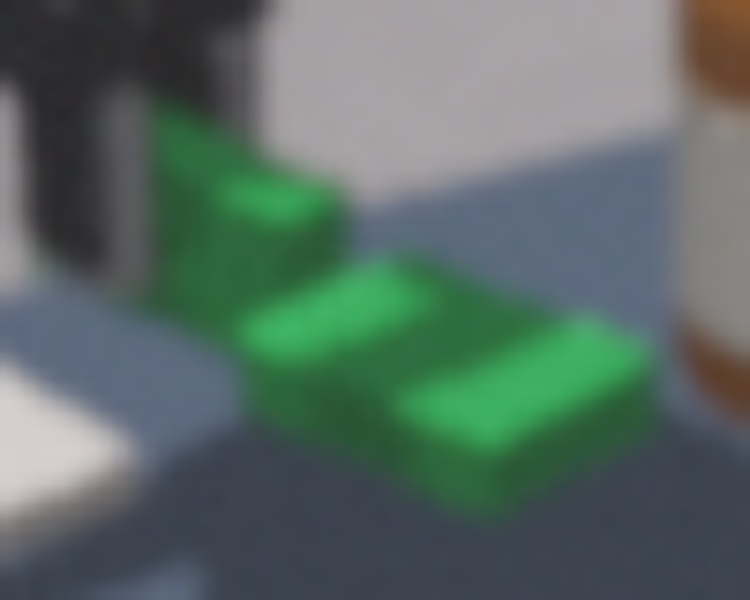

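```bash
python3 -m pendant '[3.5,-4,0,-0.14,1, 7.02,-8.16,0,-0.285,1, 7.02,-8.16,0,-0.285,1, 7.02,-8.16,-2,-0.285,1, 7.02,-8.16,-3.9,-0.285,1, 7.02,-8.16,-3.9,-0.285,1, 7.02,-8.16,-3.9,-0.285,1]'
python3 - <<'E'
from h import *
s=load("side");cv2.imwrite("pics/s18.png",cv2.resize(s["img"][180:300,290:450],None,fx=5,fy=5,interpolation=cv2.INTER_CUBIC))
t=load("top");cv2.imwrite("pics/t18.png",cv2.resize(t["img"][170:270,290:420],None,fx=6,fy=6,interpolation=cv2.INTER_CUBIC))
print(state()['tool_pos'],S(state()['tool_pos']),np.arctan2(*state()['tool_rot'][1::-1,0]))
E
```

```text
time: 18.5
tool_pos: [0.6482, 0.1091, 0.0457]
tool_rot: [[0.999, -0.0, -0.054], [0.054, -0.004, 0.999], [-0.0, -1.0, -0.004]]
ft_force: [-0.3, -0.1, -1.1]
grip_width: 0.0149
[0.64855824 0.1088745  0.04627056] [-0.1657279   0.05025044] 0.0536388945915208
```

View pics/s18.png

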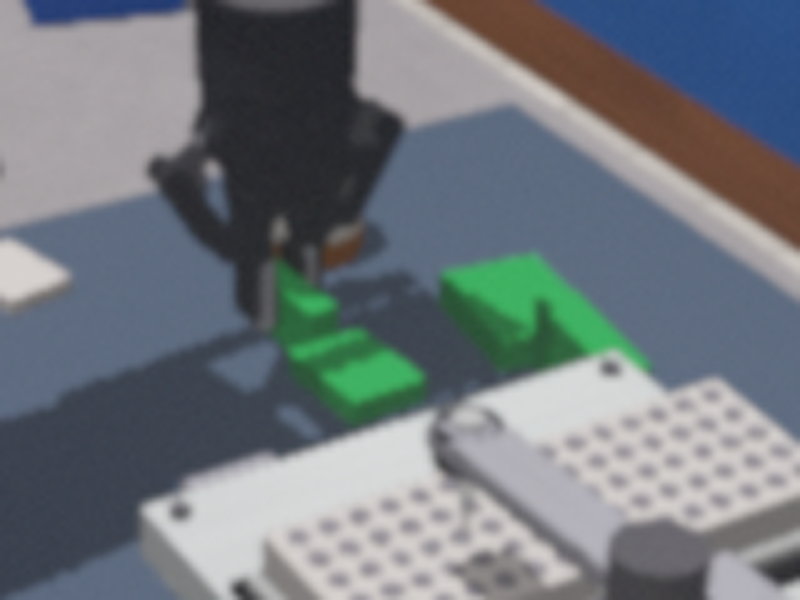

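View pics/t18.png

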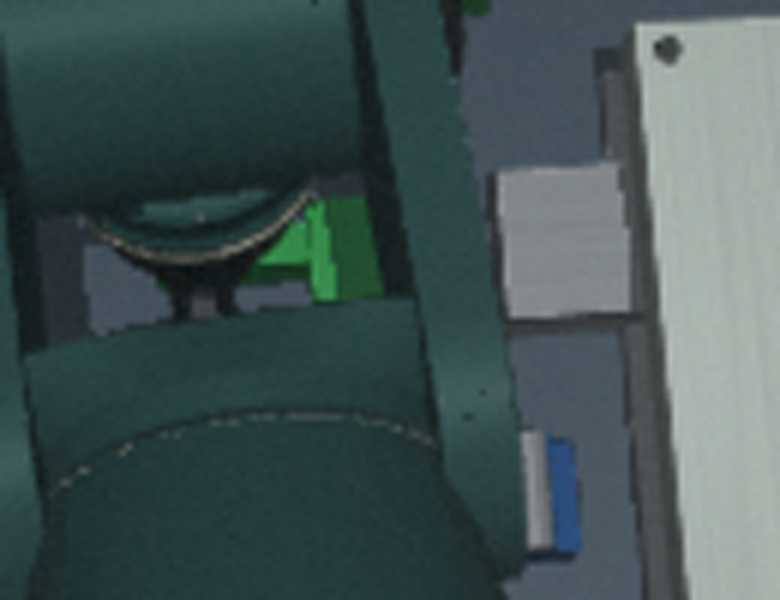

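```bash
python3 -m pendant '[0.15,-3,0,0,1, 0.25,-5.5,0,0,1, 0.37,-8,0,0,1, 0.37,-8,0,0,1]'
```

```text
time: 19.1
tool_pos: [0.6526, 0.0277, 0.0471]
tool_rot: [[0.999, 0.002, -0.052], [0.052, -0.004, 0.999], [0.002, -1.0, -0.004]]
ft_force: [0.3, 1.4, -0.9]
grip_width: 0.0149
```

```bash
python3 -m pendant '[0.05,-1,-0.1,0,1, 0.1,-2,-0.2,0,1, 0.13,-2.8,-0.3,0,1, 0.13,-2.8,-0.3,0,1]'
python3 - <<'E'
from h import *
print(S(state()['tool_pos']),state()['tool_pos'][2],state()['ft_force'])
s=load("side");cv2.imwrite("pics/s19.png",cv2.resize(s["img"][180:300,290:450],None,fx=5,fy=5,interpolation=cv2.INTER_CUBIC))
t=load("top");cv2.imwrite("pics/t19.png",cv2.resize(t["img"][170:270,290:420],None,fx=6,fy=6,interpolation=cv2.INTER_CUBIC))
E
```

```text
time: 19.6
tool_pos: [0.6539, -0.0009, 0.0439]
tool_rot: [[0.999, 0.002, -0.052], [0.052, -0.004, 0.999], [0.002, -1.0, -0.004]]
ft_force: [0.1, 0.2, -1.2]
grip_width: 0.015
[-0.05587748  0.05048666] 0.04389976890474488 [ 0.1209533   0.17365181 -1.24993461]
```

View pics/s19.png

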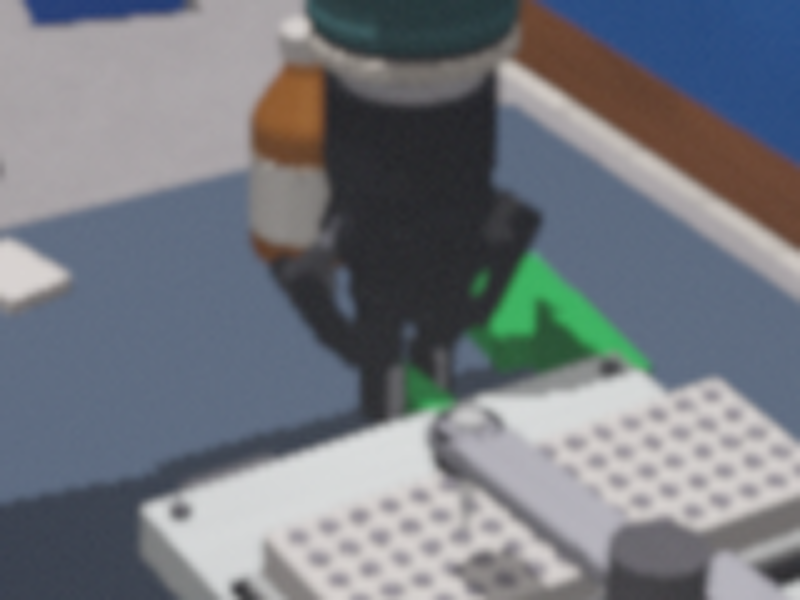

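View pics/t19.png

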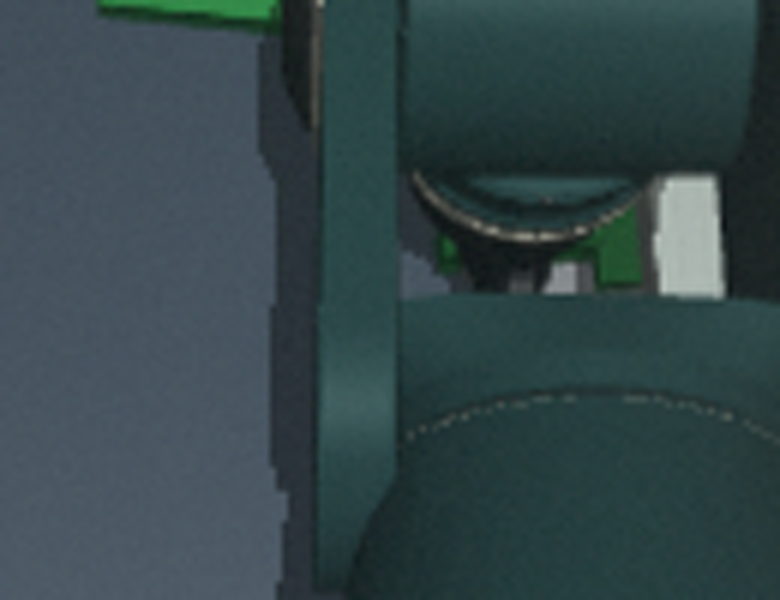

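```bash
python3 -m pendant '[0,-0.25,0,0,1, 0.03,-0.5,0,0,1, 0.03,-0.6,0,0,1]'; python3 -m pendant '[0,-0.15,0,0,1, 0,-0.25,0,0,1]'
```

```text
time: 20.08
tool_pos: [0.6543, -0.006, 0.0441]
tool_rot: [[0.999, 0.002, -0.052], [0.052, -0.003, 0.999], [0.002, -1.0, -0.004]]
ft_force: [0.5, 7.4, 0.3]
grip_width: 0.0151
time: 20.32
tool_pos: [0.6545, -0.0062, 0.0445]
tool_rot: [[0.999, 0.003, -0.052], [0.052, 0.001, 0.999], [0.003, -1.0, 0.001]]
ft_force: [-0.1, 23.1, 2.8]
grip_width: 0.015
```

```bash
python3 -m pendant '[0,0.02,-0.1,0,1, 0,0.02,-0.2,0,1, 0,0.02,-0.2,0,1]'
```

```text
time: 20.7
tool_pos: [0.6547, -0.0058, 0.0431]
tool_rot: [[0.999, 0.003, -0.052], [0.052, 0.001, 0.999], [0.003, -1.0, 0.001]]
ft_force: [-1.3, 5.1, 5.1]
grip_width: 0.0148
```

```bash
python3 -m pendant '[0,0,0,0,3, 0,0,0,0,3, 0,0,0,0,3, 0,0.5,4,0,3, 0,1,10,0,3, 0,8,14,0,3, 0,16,14,0,3, -5,20,14,0,0, -5,20,14,0,0]'
python3 - <<'E'
from h import *
s=load("side");cv2.imwrite("pics/s20.png",cv2.resize(s["img"][180:330,290:490],None,fx=4,fy=4,interpolation=cv2.INTER_CUBIC))
t=load("top");cv2.imwrite("pics/t20.png",cv2.resize(t["img"][160:280,350:500],None,fx=5,fy=5,interpolation=cv2.INTER_CUBIC))
E
```

```text
time: 21.82
tool_pos: [0.6033, 0.1966, 0.1832]
tool_rot: [[0.999, 0.003, -0.054], [0.054, 0.001, 0.999], [0.003, -1.0, 0.001]]
ft_force: [0.5, -1.3, -0.6]
grip_width: -0.0
```

View pics/s20.png

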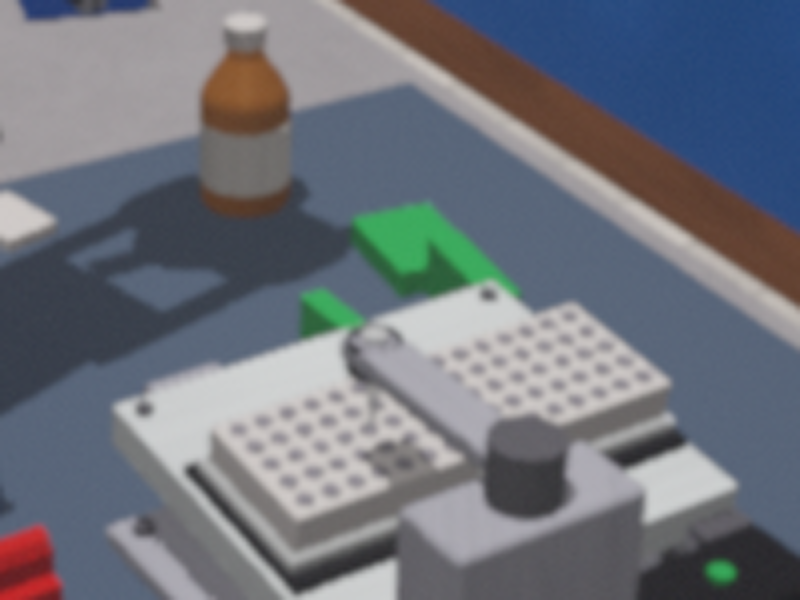

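View pics/t20.png

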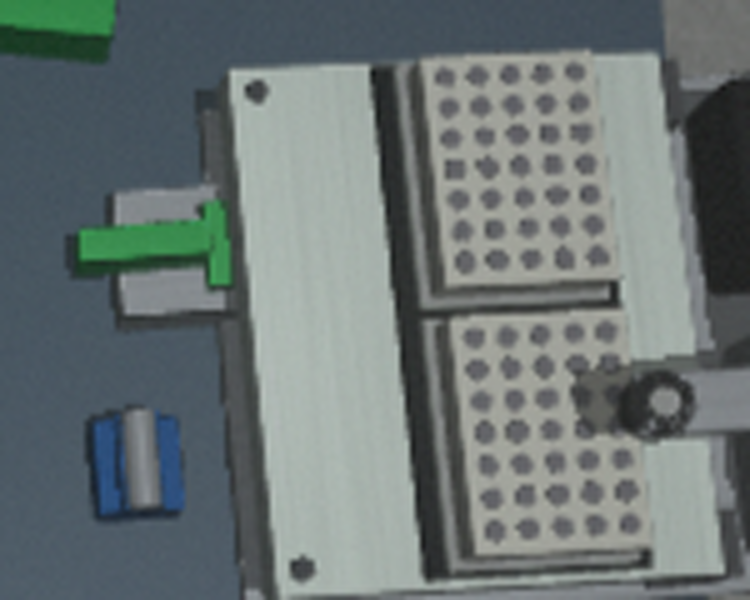

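Run:
```python
from h import *
t=load("top")
print("tail",S(onz(t,(365.4,209),.067)),"swing end",S(onz(t,(475,240),.19)),S(onz(t,(475,240),.16)))
print("dir",S(onz(t,(365.4,209),.067)),S(onz(t,(392.5,207.5),.067)))
print("target",W(.015,.03),W(.015,.03)-state()['tool_pos'][:2],state()['tool_pos'])
```

```text
tail [-0.06978556  0.04840895] swing end [ 0.12705228 -0.05729624] [ 0.13699015 -0.05264782]
dir [-0.06978556  0.04840895] [-0.00836044  0.04788533]
target [ 0.6366585 -0.0726005] [ 0.03235678 -0.26764586] [0.60430172 0.19504536 0.1832703 ]
```

```bash
python3 -m pendant '[1,-6,0,0,0, 1.8,-12,0,0,0, 2.5,-18,0,0,0, 3.24,-24,0,0,0, 3.24,-26.76,0,0,0, 3.24,-26.76,-3,0,0, 3.24,-26.76,-6,0,0, 3.24,-26.76,-8.5,0,0, 3.24,-26.76,-8.5,0,0]'
```

```text
time: 23.1
tool_pos: [0.6358, -0.0736, 0.0962]
tool_rot: [[0.999, 0.0, -0.053], [0.053, 0.001, 0.999], [0.0, -1.0, 0.001]]
ft_force: [0.9, -1.1, 0.2]
grip_width: -0.0
```

```bash
python3 -m pendant '[0,0,-0.5,0,0, 0,0,-1,0,0, 0,0,-1.2,0,0]';  python3 -m pendant '[0,0,-0.3,0,0, 0,0,-0.5,0,0]'; python3 -m pendant '[0,0,-0.2,0,0, 0,0,-0.3,0,0]'
```

```text
time: 23.48
tool_pos: [0.6362, -0.0736, 0.0849]
tool_rot: [[0.999, 0.001, -0.053], [0.053, 0.001, 0.999], [0.002, -1.0, 0.001]]
ft_force: [-0.0, 1.5, 5.3]
grip_width: -0.0002
time: 23.72
tool_pos: [0.6365, -0.0732, 0.0806]
tool_rot: [[0.999, 0.002, -0.053], [0.053, 0.002, 0.999], [0.002, -1.0, 0.002]]
ft_force: [-0.5, 3.2, 5.7]
grip_width: -0.0
time: 23.98
tool_pos: [0.6366, -0.0729, 0.0781]
tool_rot: [[0.999, 0.003, -0.054], [0.054, 0.002, 0.999], [0.003, -1.0, 0.002]]
ft_force: [-2.1, 3.6, 4.4]
grip_width: 0.0001
```

```bash
python3 -m pendant '[0,0,-0.1,0,0, 0,0,-0.15,0,0]'; python3 -m pendant '[0,0,-0.1,0,0, 0,0,-0.15,0,0]'; python3 -m pendant '[0,0,-0.1,0,0, 0,0,-0.15,0,0]'
```

```text
time: 24.22
tool_pos: [0.6367, -0.0728, 0.0772]
tool_rot: [[0.999, 0.003, -0.054], [0.054, 0.002, 0.999], [0.003, -1.0, 0.002]]
ft_force: [-5.3, 2.9, 11.5]
grip_width: -0.0003
time: 24.48
tool_pos: [0.6367, -0.0728, 0.077]
tool_rot: [[0.999, 0.003, -0.054], [0.054, 0.002, 0.999], [0.004, -1.0, 0.002]]
ft_force: [-10.0, 2.4, 18.7]
grip_width: -0.0
time: 24.72
tool_pos: [0.6368, -0.0727, 0.077]
tool_rot: [[0.999, 0.004, -0.054], [0.054, 0.002, 0.999], [0.004, -1.0, 0.002]]
ft_force: [-11.8, 3.6, 20.2]
grip_width: 0.0003
```

```bash
python3 -m pendant '[0,0,-0.1,0,0, 0,0,-0.1,0,0, 0,0,3,0,0, 0,0,8,0,0, 0,6,12,0,0, 0,12,12,0,0, 0,18,14,0,0, -4,24,14,0,0, -8,27,14,0,0, -8,27,14,0,0]'
python3 - <<'E'
from h import *
s=load("side");cv2.imwrite("pics/s21.png",s["img"])
cv2.imwrite("pics/cmp3.png",np.hstack([cv2.resize(s["img"][270:300,305:335],None,fx=10,fy=10,interpolation=cv2.INTER_CUBIC),cv2.resize(s["img"][240:270,395:425],None,fx=10,fy=10,interpolation=cv2.INTER_CUBIC)]))
t=load("top");cv2.imwrite("pics/t21.png",cv2.resize(t["img"][160:340,190:430],None,fx=3,fy=3,interpolation=cv2.INTER_CUBIC))
E
```

```text
time: 25.98
tool_pos: [0.5547, 0.1995, 0.2172]
tool_rot: [[0.998, 0.004, -0.057], [0.057, 0.002, 0.998], [0.004, -1.0, 0.002]]
ft_force: [-0.0, -0.0, 0.2]
grip_width: -0.0003
```

View pics/s21.png

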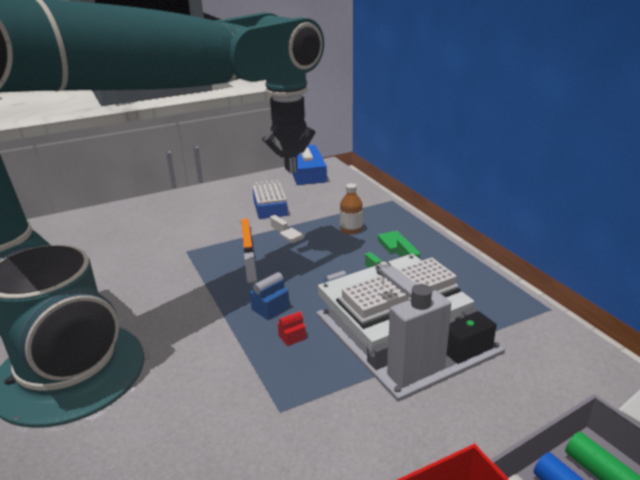

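View pics/t21.png

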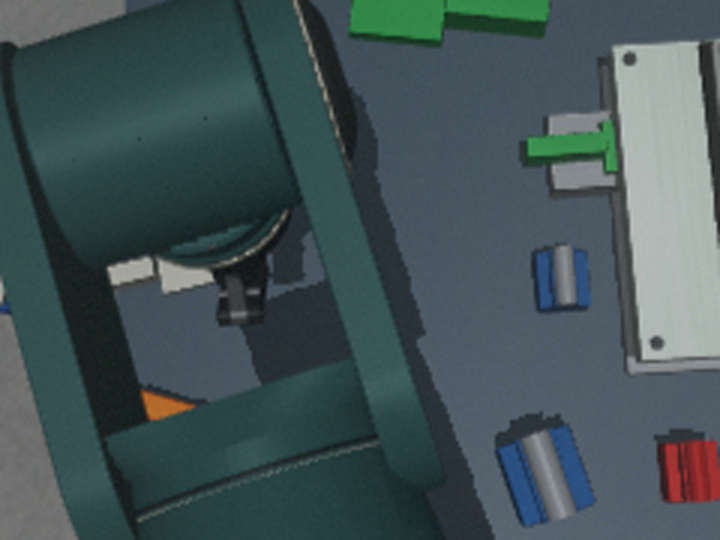

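View pics/cmp3.png

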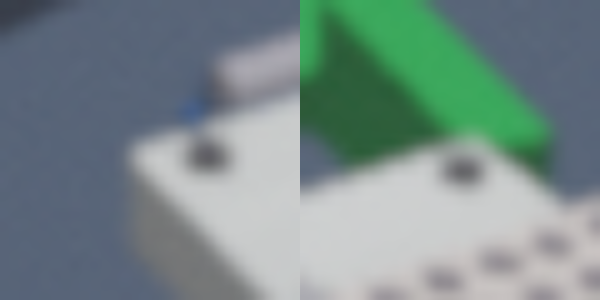

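Run:
```python
from h import *
s=load("side");t13=cv2.imread("pics/t13.png");t=load("top")
a=cv2.resize(s["img"][210:290,230:270],None,fx=7,fy=7,interpolation=cv2.INTER_CUBIC);b=cv2.resize(t13[280:330,210:335],None,fx=4,fy=4,interpolation=cv2.INTER_CUBIC)
c=np.zeros((560,790,3),np.uint8);c[:,:280]=a;c[:200,285:785]=b;cv2.imwrite("pics/bar.png",c)
```

```text
(no output)
```

View pics/bar.png

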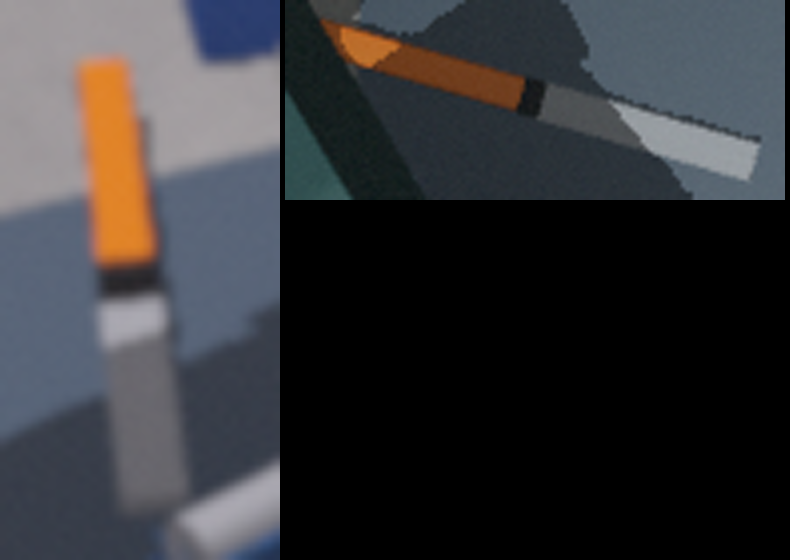

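Run:
```python
from h import *
s=load("side");t=load("top")
print(tri(t,(327.9,320),s,(251.7,282)), tri(t,(344/4+190,293),s,(246,240)) if 0 else "")
st=state();print(st['time'],st['qvel'].round(4),st['grip_width'])
bot.sign_off()
```

```text
(array([0.40264489, 0.10271363, 0.01452215]), np.float64(0.0016094926657074591)) 
26.275 [ 0.0016 -0.0001  0.0009  0.0006  0.0014  0.0023] -1.3681039238167962e-05
the job is handed in; nothing more can be done
```

I finished the job and handed it in at about 26 s of the 67 s allowed. No verdict is reported, so the results below come from my own checks.

**What I did**
- **Tilting the bar:** the arm can't pitch the tool, so I first hooked the blade under the deck beside the fulcrum and raised the handle. That tilted the bar about 0.47 rad nose-down in the grip.
- **Raising the deck:** I then levered the deck over the small blue fulcrum to about 0.088 rad. The handle took about 17 N. I laid the bar back flat on the bench where it had been.
- **Placing the shim:** I slid the green shim in along the shelf until the force rose to about 23 N at the stop, then lowered and released it.
- **Lowering the deck:** I pushed the deck down with shut fingers until it stopped with the fingertips at z = 77 mm under 20 N, which fits a deck angle of 0.039.

**Last checks**

| Check | Result |
|---|---|
| Shim position | about 2 mm from the ideal, both along the shelf and sideways |
| Deck angle | risen about 0.037 rad from its start of 0 to 0.015, consistent with 0.039 |
| Bar tip height | 14.5 mm (limit 22 mm) |
| Spare, bottle, tip box | look unmoved by eye, not measured |
| Gripper | empty and away from the station |

**Not confirmed:** I couldn't measure the force between deck and shim after letting go. I only know it from the push. The forces between the bar, the fulcrum and the deck while levering were also not measured directly. The bar handle's final height was only judged from the pictures.

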